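# Book in a parcel of stones

## Task

Get this parcel ready for booking in: slide the closed stone boxes over the desk, without lifting them, into one straight row flush against the long bar of the metal square, the first touching the end stop and each touching the next; scoop all the rough stones out of the trough with the little shovel and tip them into the balance's bowl, not touching them with the fingers; and stand the shovel back upright in the middle of its pad. Leave the stamp, pen cup and loupe where they are.

Things in the scene. Friction and masses are not known exactly. Their poses are not given: they have to be found in the camera images.
- square: A flat aluminium L-square fixed on the desk, bars 12 mm thick and 14 mm tall. Origin: its inner corner, at desk level. The long bar runs 240 mm from the corner along the square's +y; its inner face is the plane x = 0 and the boxes lie on the -x side of it. The short bar is the end stop: inner face y = 0, running 62 mm from the corner along -x.
- box0: A closed square stone box, 36 x 36 mm and 22 mm tall, upright sides, black base with a clear lid and a cut stone inside, 40 to 85 g, loose on the desk, any yaw. Origin: centre of its underside; x and y square to its sides. Three or four such boxes are there.
- box1: A closed square stone box, 36 x 36 mm and 22 mm tall, upright sides, black base with a clear lid and a cut stone inside, 40 to 85 g, loose on the desk, any yaw. Origin: centre of its underside; x and y square to its sides. Three or four such boxes are there.
- box2: A closed square stone box, 36 x 36 mm and 22 mm tall, upright sides, black base with a clear lid and a cut stone inside, 40 to 85 g, loose on the desk, any yaw. Origin: centre of its underside; x and y square to its sides. Three or four such boxes are there.
- box3: A closed square stone box, 36 x 36 mm and 22 mm tall, upright sides, black base with a clear lid and a cut stone inside, 40 to 85 g, loose on the desk, any yaw. Origin: centre of its underside; x and y square to its sides. Three or four such boxes are there.
- stone0: A rough stone, a loose smooth slippery amber-brown lump 18 mm across and 16 mm tall, 14 g, starting in the end half of the trough nearer the robot. Origin: centre of its flat underside (it may tumble). Three to six are there.
- stone1: A rough stone, a loose smooth slippery amber-brown lump 18 mm across and 16 mm tall, 14 g, starting in the end half of the trough nearer the robot. Origin: centre of its flat underside (it may tumble). Three to six are there.
- stone2: A rough stone, a loose smooth slippery amber-brown lump 18 mm across and 16 mm tall, 14 g, starting in the end half of the trough nearer the robot. Origin: centre of its flat underside (it may tumble). Three to six are there.
- stone3: A rough stone, a loose smooth slippery amber-brown lump 18 mm across and 16 mm tall, 14 g, starting in the end half of the trough nearer the robot. Origin: centre of its flat underside (it may tumble). Three to six are there.
- stone4: A rough stone, a loose smooth slippery amber-brown lump 18 mm across and 16 mm tall, 14 g, starting in the end half of the trough nearer the robot. Origin: centre of its flat underside (it may tumble). Three to six are there.
- stone5: A rough stone, a loose smooth slippery amber-brown lump 18 mm across and 16 mm tall, 14 g, starting in the end half of the trough nearer the robot. Origin: centre of its flat underside (it may tumble). Three to six are there.
- trough: A fixed white straight open trough of smooth plastic. Outside 208 mm (its x) by 72 mm (its y), rim 42 mm high; walls and floor 4 mm thick, so inside 200 x 64 mm. Origin: centre of its underside, on the desk; +x points away from the robot.
- shovel: Small steel gem shovel that stands by itself, 75 to 155 g. Origin on its underside. Flat pan 57 mm wide (y), floor 2 mm; lip at x = -34 mm (open mouth, faces -x, to the robot at the start); side walls 22 mm tall, x -26 to +38; rear wall x = +23. Upright black handle, 24 mm (x) by 14 mm (y), centred at x = +35, y = 0, top 114 mm above the underside, the rearmost part (x = +47).
- pad: A fixed flat black rubber pad, 120 mm (x) by 90 mm (y), 4 mm thick: the shovel's place. Origin: centre of its underside.
- balance: A fixed bench balance: grey case 120 x 125 mm, 40 mm tall, with a round open steel bowl on it. Origin: centre of the case's underside, on the desk.
- bowl_floor (a point): Centre of the inner floor of the balance's bowl, 47 mm above the desk. The bowl's inside is 90 mm across near the floor, 102 mm at the rim, and its rim stands 76 mm above the desk.
- stamp: Bystander: a self-inking office stamp, 30 x 45 mm, 60 mm tall. Origin: centre of its underside.
- pencup: Bystander: a dark metal pen cup, 76 mm across, 85 mm tall (125 mm with its pens). Origin: centre of its underside.
- loupe: Bystander: a folding loupe lying flat, 62 mm long, 28 mm wide, 20 mm tall. Origin: centre of its round lens barrel's underside; the handle points to its +x.

How it is judged:
By the outcome, as a careful person would: the job done as asked, in the order asked, and still so for the second after the job is handed in, with the robot touching nothing.
Of box0, box1, box2, box3 only 3 to 4 are there at a start; the rules pass over those that are not, and their reading is None.
Of stone0, stone1, stone2, stone3, stone4, stone5 only 3 to 6 are there at a start; the rules pass over those that are not, and their reading is None.
At some moment in a run one of box0, box1, box2, box3 may be knocked a few centimetres aside while the robot is not near it.
It also fails if it takes over 210 s, if anything falls off the work surface, if the arm or the gripper's body presses on something with over 40 N, if the wrist force passes 120 N, or if a joint passes its speed limit or range.

## Robot

A 7-joint arm with a two-finger parallel gripper is mounted at the origin on the work surface. World frame = base frame: x ahead of the robot, y to its left, z up, the work surface at z = 0. Lengths are in mm, angles in rad, forces in N, time in s.
With the tool pointing down it reaches from about 400 to 850 mm from the base axis. Payload 10.4 kg.
Tool frame: the origin (TCP) lies at the very end of the fingers, on their centre line; the grasp point (between the pads) lies bot.grasp_offset behind it (bot.grasp_offset is the distance from the TCP to the grasp point, in mm); z points along the fingers, y is the line along which they close (so a half turn about z gives the same grasp; the last joint's range is limited). The gripper opens to 85 mm and grips with 20 to 120 N. Pads are 22 mm wide; open, the fingers measure 114 mm over their backs; the gripper's body (76 mm by 85 mm) begins 54 mm behind the grasp point. The pads swing forward as they close: fully open they stand 13 mm farther back than shut.
Start: joints at [-1.253, 0.332, -0.065, 1.46, 0.022, 1.35, -0.088], TCP at [208.888, 589.081, 231.338] pointing down, gripper open.
Joint ranges: [-2.6, 2.6], [-0.5, 2.12], [-1.47, 1.34], [0.16, 2.42], [-1.27, 4.41], [0.06, 2.06], [-2.6, 2.6]. Speed limits (rad/s): [2.22, 2.22, 2.79, 2.79, 3.14, 3.14, 3.14].

## Interface

Orientations are given as a unit quaternion [w, x, y, z].
In Python, from bench import bot gives the robot as it stands. The module is installed in compiled form; this text tells all that it offers.
- The arm moves only by the shell command python3 -m creep 'ROWS'. ROWS is JSON, a list of rows, each a list of 3 entries, a list of its own where there are three numbers: the shift along the tool's x, y, z in cm, then the turn about the tool's z in rad, then the opening, from 0 (shut) to 1 (fully open). A call has exactly 5 rows; each row is the pose to reach, as a shift and turn from the pose commanded when the call began, along the tool's axes at that moment; what a row does not reach only later rows make up. A row lasts 1/8 s, in which the tool goes at most 62.5 mm and 10.7 degrees, less where a joint would pass 70% of its speed; a pose out of reach is approached as far as the arm can. A call with a gripper value outside its range is refused whole. The fingers move at their own pace and stop on an object; the grip force is fixed at half the most. Time passes only in rows, so rows that repeat a pose let the fingers close, or fill a call up. It gives the time, the measured TCP pose, the force, the opening and the grip force at its end, in the units of the state.
- bot.state(): the state, without advancing time (a new reading comes with each control period).
- bot.snapshot(name): name is "scene" or "top" or "wrist"; returns a dict with "image" (384x512x3 uint8, red, green, blue), "camera_matrix" (3x3 intrinsics, pixels), "extrinsics" (4x4, takes a point from camera to world coordinates); the wrist camera has in their place "hand_eye" (4x4, takes a point from camera to tool coordinates, whose origin is the TCP and whose axes are the flange's). Camera axes: x right, y down, z forward; pixel columns grow to the right and rows downward; lengths in mm; the calibration is good to about 2 mm. A picture is of the moment at which its call begins: read the wrist's pose just before it. There is no depth.
- bot.job_done(): hands the job in; it is judged then, once.
The state is a dict: "time_s": time; "qpos": joint angles; "joint_velocities": joint speeds; "joint_torque": joint torques, N m; "position": TCP position; "ee_rot": TCP orientation; "ft_force": force on the tool from outside, world axes, zero at the start; "torque": the same for the moment, N m; "opening": finger opening in mm; "grasp_force": force on a finger pad.
Only numpy, scipy, OpenCV 4.12 (cv2) and the standard library are available. Lean on these libraries where they do the work, as an engineer would, in place of code of your own. Each camera call takes 0.05 s, during which the arm holds its last target. There are 200 camera calls.

## Working session

There is one attempt and no reset: what is moved stays moved. The work goes in short steps, Python scripts to look and compute and a shell command to move; the robot and the scene stay as the last step left them, time stands still between calls to the robot, and variables do not carry over. Pictures are saved under pics/ and viewed, at most 14 in all, crops included, and the job is handed in when it is done.

```bash
mkdir -p pics
cat > h.py <<'E'
import numpy as np, cv2, json
from bench import bot
from scipy.spatial.transform import Rotation as R
def snap(n,f=None):
    st=bot.state(); s=bot.snapshot(n)
    if f: cv2.imwrite('pics/'+f, cv2.cvtColor(s['image'],cv2.COLOR_RGB2BGR))
    K=np.array(s['camera_matrix'])
    if 'extrinsics' in s: T=np.array(s['extrinsics'])
    else:
        q=st['ee_rot']; T=np.eye(4); T[:3,:3]=R.from_quat([q[1],q[2],q[3],q[0]]).as_matrix(); T[:3,3]=st['position']; T=T@np.array(s['hand_eye'])
    return s['image'],K,T
def ray(K,T,u,v,z):
    d=T[:3,:3]@np.linalg.inv(K)@np.array([u,v,1.]); o=T[:3,3]; return o+d*(z-o[2])/d[2]
def proj(K,T,p):
    c=np.linalg.inv(T)@np.append(p,1.); w=K@c[:3]; return w[:2]/w[2]
E
python3 - <<'E'
from h import *
for n in ('top','scene'):
    im,K,T=snap(n,n+'0.png'); print(n,K.round(1).tolist(),T.round(3).tolist())
    np.savez(n+'0.npz',im=im,K=K,T=T)
print(bot.state(),bot.grasp_offset)
im=cv2.imread('pics/top0.png'); cv2.imwrite('pics/top0b.png',cv2.resize(im,(800,600),interpolation=cv2.INTER_CUBIC))
E
```

```text
top [[481.4, 0.0, 259.9], [0.0, 481.4, 182.0], [0.0, 0.0, 1.0]] [[0.009, -0.986, 0.166, 347.946], [-1.0, -0.009, 0.002, 37.456], [-0.001, -0.166, -0.986, 1536.383], [0.0, 0.0, 0.0, 1.0]]
scene [[375.0, 0.0, 260.7], [0.0, 375.0, 192.7], [0.0, 0.0, 1.0]] [[0.523, 0.676, -0.519, 1091.151], [0.852, -0.42, 0.311, -262.035], [-0.008, -0.605, -0.796, 843.08], [0.0, 0.0, 0.0, 1.0]]
{'time_s': 0.1, 'qpos': array([-1.25260609,  0.33276538, -0.06469026,  1.4608345 ,  0.02161484,
        1.34989449, -0.08847873]), 'joint_velocities': array([-0.00065583, -0.00042753,  0.00044388, -0.00091354,  0.00213468,
        0.00063176,  0.00088319]), 'joint_torque': array([ 1.03554201e-03, -6.26750135e+01,  4.89159452e-02, -3.92428458e+01,
        1.63305074e-02,  6.81694335e-03,  1.03300536e-05]), 'position': array([208.7995615 , 588.74852566, 230.63341375]), 'ee_rot': array([-6.65572495e-05,  1.69554945e-01,  9.85520551e-01, -5.99267867e-04]), 'ft_force': array([-0.95299083, -0.11380516, -0.36341349]), 'torque': array([ 0.02166069,  0.00388429, -0.04202099]), 'grasp_force': 0.0, 'opening': 85.17095402315752} 18.700000000000003
```

View pics/top0b.png

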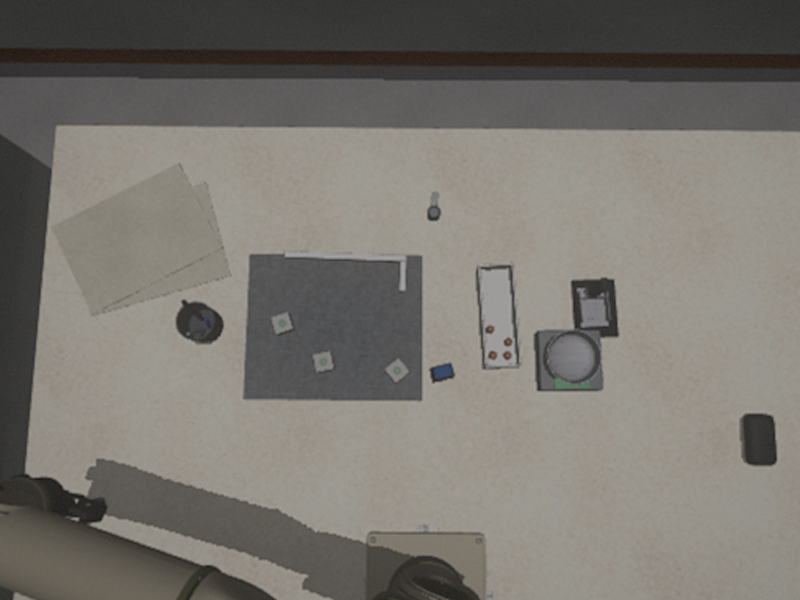

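View pics/scene0.png

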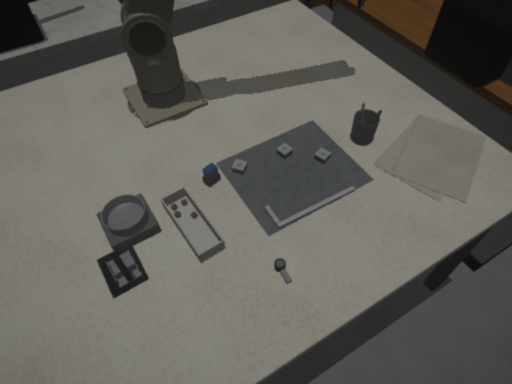

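Three boxes lie on the dark mat at about (283,323), (323,361) and (397,371). The square's corner is near (403,258). Four stones sit in the near half of the trough, at about (490–508, 330–355). The shovel stands on its pad at (595,307) and the bowl is at (572,356). Next I'll turn these into coordinates.

Run:
```python
from h import *
d=np.load('top0.npz'); K,T=d['K'],d['T']; s=.64
for n,u,v,z in [('box',283,323,22),('box',323,361,22),('box',397,371,22),('corner',401,262,14),('barend',285,256,14),('stopend',402,290,14),('trNear',501,365,42),('trFar',495,267,42),('stone',490,329,12),('stone',508,342,12),('stone',492,355,12),('stone',507,355,12),('bowlrim',572,356,76),('padc',595,307,4),('handle',600,281,114),('stamp',442,372,60),('pen',200,322,85),('loupe',434,212,20)]:
    print(n,ray(K,T,u*s,v*s,z).round(0))
im=cv2.imread('pics/top0.png')
c=im[150:260,150:410]; cv2.imwrite('pics/topc.png',cv2.resize(c,(780,330),interpolation=cv2.INTER_CUBIC))
```

```text
box [521. 289.  22.]
box [445. 206.  22.]
box [426.  57.  22.]
corner [650.  52.  14.]
barend [661. 292.  14.]
stopend [592.  49.  14.]
trNear [ 439. -148.   42.]
trFar [ 636. -139.   42.]
stone [ 513. -131.   12.]
stone [ 487. -167.   12.]
stone [ 461. -134.   12.]
stone [ 461. -165.   12.]
bowlrim [ 455. -282.   76.]
padc [ 562. -348.    4.]
handle [ 597. -331.  114.]
stamp [423. -31.  60.]
pen [514. 440.  85.]
loupe [756. -16.  20.]
```

View pics/topc.png

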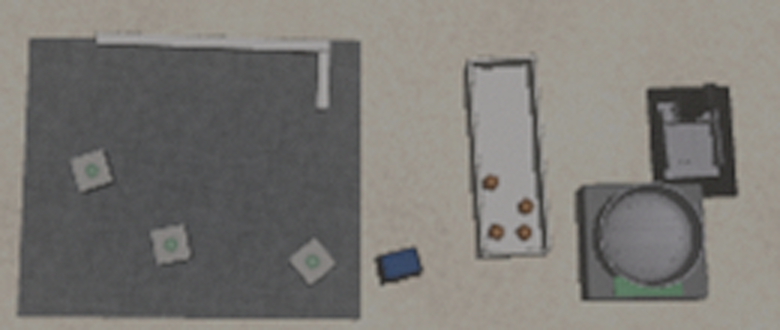

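```bash
cat >> h.py <<'E'
def yaw(st=None):
    q=(st or bot.state())['ee_rot']; m=R.from_quat([q[1],q[2],q[3],q[0]]).as_matrix(); return m
def go(p,ydeg=None,p0=None,y0=None):
    """shift (cm, tool axes) + turn (rad) from measured (or given) pose to world p with tool x at ydeg"""
    st=bot.state(); m=yaw(st); cur=np.array(st['position'] if p0 is None else p0,float)
    a=np.degrees(np.arctan2(m[1,0],m[0,0]))
    sh=m.T@(np.array(p,float)-cur)/10
    t=0 if ydeg is None else -np.radians((ydeg-a+180)%360-180)
    print('shift',sh.round(2).tolist(),'turn',round(t,3),'| at',cur.round(1).tolist(),'yaw',round(a,1))
def tell():
    st=bot.state(); m=yaw(st); print(round(st['time_s'],2),st['position'].round(1),'yaw',round(np.degrees(np.arctan2(m[1,0],m[0,0])),1),'tilt',np.degrees(np.arccos(-m[2,2])).round(2),'F',st['ft_force'].round(1),'op',round(st['opening'],1),'g',round(st['grasp_force'],1))
E
python3 - <<'E'
from h import *
go([540,180,330],87.4); s=bot.snapshot('wrist'); print(np.array(s['hand_eye']).round(3).tolist(), np.array(s['camera_matrix']).round(1).tolist())
E
```

```text
shift [-44.88, -27.47, -9.9] turn 1.275 | at [208.8, 588.7, 230.6] yaw 160.5
[[0.001, -0.966, -0.257, 66.228], [1.0, 0.001, 0.0, -0.476], [0.0, -0.257, 0.966, -142.908], [0.0, 0.0, 0.0, 1.0]] [[328.9, 0.0, 257.7], [0.0, 328.9, 195.2], [0.0, 0.0, 1.0]]
```

```bash
python3 -m creep '[[[-6,-4,-3],0.18,1],[[-12,-7,-6],0.36,1],[[-17,-10,-9],0.54,1],[[-22.5,-13.7,-9.9],0.72,1],[[-28,-17,-9.9],0.9,1]]' | head -c 300
python3 - <<'E'
from h import *
go([540,180,330],87.4)
E
```

```text
time_s: 0.78
position: [395.8, 360.1, 328.7]
ee_rot: [-0.0, 0.584, 0.812, 0.001]
ft_force: [0.9, 0.3, -0.7]
opening: 85.4
grasp_force: 0.0
shift [-21.66, 7.93, -0.14] turn 0.37 | at [395.8, 360.1, 328.7] yaw 108.6
```

```bash
python3 -m creep '[[[-6,2.2,0],0.1,1],[[-12,4.4,0],0.2,1],[[-17,6.3,0],0.3,1],[[-21.7,7.9,-0.1],0.37,1],[[-21.7,7.9,-0.1],0.37,1]]' >/dev/null;  python3 - <<'E'
from h import *
tell(); im,K,T=snap('wrist','w1.png'); np.savez('w1.npz',im=im,K=K,T=T)
E
```

```text
1.4 [541.8 177.3 328.5] yaw 87.2 tilt 0.1 F [-0.2  0.6  0.2] op 85.2 g 0.0
```

View pics/w1.png

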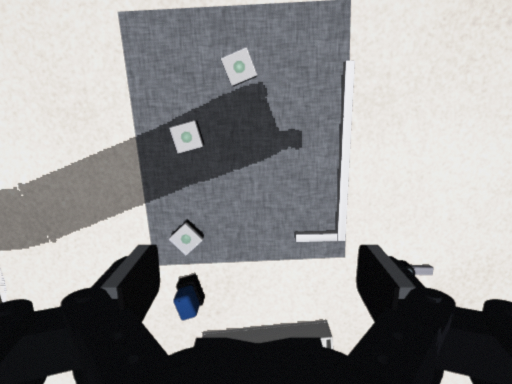

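The wrist view shows boxes at (239,66), (187,137) and (186,239), with the square's corner near (340,236). I'll measure them by masks.

```bash
cat > meas.py <<'E'
from h import *
def boxes(im,K,T,amin=350,amax=2500):
    g=cv2.cvtColor(im,cv2.COLOR_RGB2GRAY); m=(g>125).astype(np.uint8)
    cs,_=cv2.findContours(m,cv2.RETR_EXTERNAL,cv2.CHAIN_APPROX_NONE); out=[]
    for c in cs:
        a=cv2.contourArea(c)
        if a<amin or a>amax: continue
        r=cv2.minAreaRect(c)
        if a/(r[1][0]*r[1][1]+1)<.7: continue
        P=np.array([ray(K,T,u,v,22)[:2] for u,v in cv2.boxPoints(r)])
        e=P[1]-P[0]; L=[np.linalg.norm(P[1]-P[0]),np.linalg.norm(P[2]-P[1])]
        out.append((P.mean(0).round(1),round((np.degrees(np.arctan2(e[1],e[0]))+45)%90-45,1),np.round(L,1),tuple(np.round(r[0]))))
    return out
E
python3 - <<'E'
from meas import *
d=np.load('w1.npz'); im,K,T=d['im'],d['K'],d['T']
for b in boxes(im,K,T): print(b)
g=cv2.cvtColor(im,cv2.COLOR_RGB2GRAY).astype(int)
print(g[100,325:360],g[200,325:360],g[225:250,310],g[235:245,330:352])
def edge(vals,idx,thr=125):  # subpixel crossing dark->bright
    for i in range(len(vals)-1):
        if vals[i]<thr<=vals[i+1]: return idx[i]+(thr-vals[i])/(vals[i+1]-vals[i])
for v in range(70,230,20):
    u=edge(g[v,320:360],range(320,360)); p=ray(K,T,u,v,14); print('long',v,p[:2].round(1))
for u in range(300,336,8):
    v=edge(g[225:250,u],range(225,250)); p=ray(K,T,u,v,14); print('stop',u,p[:2].round(1))
E
```

```text
(array([427.6,  58.8]), np.float64(42.3), array([39.6, 38.4]), (np.float64(185.0), np.float64(240.0)))
(array([444.3, 207.7]), np.float64(13.8), array([35.9, 36.1]), (np.float64(186.0), np.float64(137.0)))
[115 118 120 121 115 117 113 112 114 114 112 103 106 104 110 108  80  62
  88 202 233 237 235 235 235 234 232 212 225 228 228 228 229 231 233] [112 110 109 114 112 108 108 106 106 108 112 114  83  74 138 222 235 234
 233 233 232 232 224 229 233 233 232 233 234 235 233 233 230 229 230] [108 107 112 114 115 100  68  71  92 165 228 231 231 229 224 213 177 120
 113 113 109 113 116 114 109] [[228 229 228 228 228 229 225 161 214 232 230 228 228 228 226 197 224 231
  232 233 234 235]
 [230 229 229 230 230 230 226 162 213 232 231 228 228 227 226 194 226 233
  233 232 232 235]
 [228 227 228 227 227 226 225 163 215 231 230 228 227 227 226 202 225 232
  232 232 233 233]
 [225 225 224 223 222 224 220 164 214 232 230 228 226 227 227 206 226 232
  233 233 235 234]
 [220 219 219 218 218 218 216 161 210 230 228 226 224 226 227 204 222 232
  233 234 234 236]
 [197 199 198 197 196 197 194 150 189 208 207 202 203 203 208 194 220 229
  231 232 235 236]
 [137 135 138 138 134 131 129 119 127 130 127 127 130 126 133 170 218 229
  230 230 233 236]
 [112 115 116 112 108 105 104 109 110 110 109 111 112 110 118 168 222 231
  231 231 233 233]
 [114 117 115 111 105 103 104 108 114 114 108 112 116 113 121 172 224 232
  232 232 232 232]
 [112 115 118 114 110 111 111 117 117 116 110 113 116 114 120 172 224 233
  234 234 233 233]]
long 70 [659.  283.4]
long 90 [652.3 258.8]
long 110 [646.8 233.3]
long 130 [657.2 206.4]
long 150 [633.2 180.2]
long 170 [655.6 150.9]
long 190 [654.7 121.8]
long 210 [640.1  92.4]
stop 300 [597.7  57.6]
stop 308 [609.6  57.2]
stop 316 [621.5  56.8]
stop 324 [633.3  56.7]
stop 332 [645.2  56.6]
```

Run:
```python
from meas import *
d=np.load('w1.npz'); im,K,T=d['im'],d['K'],d['T']
s=bot.snapshot('wrist'); H=np.array(s['hand_eye'])
for z in (0,-7,-13,-20):
  for x,y in ((11,-42.5),(11,-57),(11,42.5),(-11,-42.5)):
    print(z,x,y,proj(K,H,np.array([x,y,z])).round(0))
for thr in (140,160,180):
  g=cv2.cvtColor(im,cv2.COLOR_RGB2GRAY); m=(g>thr).astype(np.uint8)
  cs,_=cv2.findContours(m[30:100,200:280],cv2.RETR_EXTERNAL,cv2.CHAIN_APPROX_NONE)
  for c in cs:
    if cv2.contourArea(c)>200:
        r=cv2.minAreaRect(c); P=np.array([ray(K,T,u+200,v+30,22)[:2] for u,v in cv2.boxPoints(r)]); e=P[1]-P[0]
        print(thr,P.mean(0).round(1),np.degrees(np.arctan2(e[1],e[0])).round(1),np.linalg.norm(e).round(1),np.linalg.norm(P[2]-P[1]).round(1))
go([427,59,60],132.3)
```

```text
0 11 -42.5 [168. 228.]
0 11 -57 [137. 228.]
0 11 42.5 [352. 229.]
0 -11 -42.5 [171. 271.]
-7 11 -42.5 [164. 234.]
-7 11 -57 [131. 234.]
-7 11 42.5 [357. 234.]
-7 -11 -42.5 [168. 279.]
-13 11 -42.5 [160. 239.]
-13 11 -57 [126. 239.]
-13 11 42.5 [361. 239.]
-13 -11 -42.5 [164. 286.]
-20 11 -42.5 [155. 246.]
-20 11 -57 [119. 246.]
-20 11 42.5 [366. 246.]
-20 -11 -42.5 [159. 294.]
140 [521.6 294. ] 17.5 36.3 36.5
160 [521.5 293.8] 17.5 35.6 35.8
180 [521.5 293.8] 18.0 34.9 34.9
shift [-12.72, -10.75, 26.84] turn -0.779 | at [539.8, 181.7, 328.3] yaw 87.7
```

```bash
python3 -m creep '[[[-3,-2.5,5],-0.17,1],[[-6,-5,10],-0.34,1],[[-9,-7.6,15],-0.51,1],[[-11.5,-9.6,20],-0.68,1],[[-12.7,-10.75,25],-0.78,1]]' >/dev/null;python3 -m creep '[[[0,0,2],0,1],[[0,0,2],0,1],[[0,0,2],0,1],[[0,0,2],0,1],[[0,0,2],0,1]]' >/dev/null;  python3 - <<'E'
from h import *
tell(); go([427,59,11],132.3)
E
```

```text
2.75 [427.8  59.6  59.3] yaw 132.4 tilt 0.07 F [-0.3 -0.7 -0.1] op 85.6 g 0.0
shift [0.02, -0.11, 4.83] turn 0.002 | at [427.8, 59.6, 59.3] yaw 132.4
```

```bash
python3 -m creep '[[[0,0,2],0,1],[[0,-0.1,4],0,1],[[0,-0.1,4.8],0,1],[[0,-0.1,4.8],0,0.6],[[0,-0.1,4.8],0,0.3]]' ;python3 -m creep '[[[0,0,0],0,0.2],[[0,0,0],0,0.1],[[0,0,0],0,0.1],[[0,0,0],0,0.1],[[0,0,0],0,0.1]]' ;  python3 - <<'E'
from h import *
im,K,T=snap('wrist','w2.png')
tell(); go([633,79,11],88.5)
E
```

```text
time_s: 3.38
position: [427.2, 58.8, 11.3]
ee_rot: [0.0, 0.404, 0.915, 0.0]
ft_force: [-0.2, -0.2, 0.3]
opening: 51.6
grasp_force: 0.0
time_s: 4.0
position: [427.3, 58.8, 11.6]
ee_rot: [0.0, 0.404, 0.915, 0.001]
ft_force: [-2.1, 0.5, 9.9]
opening: 34.0
grasp_force: 59.7
4.05 [427.2  58.8  11.6] yaw 132.4 tilt 0.08 F [-2.3 -0.3  9.1] op 34.4 g 59.7
shift [-12.38, 16.56, 0.08] turn 0.766 | at [427.2, 58.8, 11.6] yaw 132.4
```

View pics/w2.png

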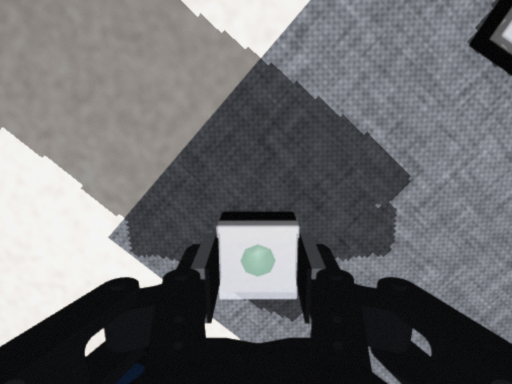

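```bash
python3 -m creep '[[[-2.4,3.2,0],0.15,0.1],[[-4.8,6.4,0],0.3,0.1],[[-7.2,9.6,0],0.45,0.1],[[-9.6,12.8,0],0.6,0.1],[[-10.6,14.3,0],0.766,0.1]]'
python3 - <<'E'
from h import *
tell(); go([628,82,11.6],88.5)
E
```

```text
time_s: 4.68
position: [605.5, 77.4, 11.2]
ee_rot: [0.0, 0.718, 0.696, 0.0]
ft_force: [-4.2, 0.9, 8.2]
opening: 34.3
grasp_force: 61.6
4.67 [605.5  77.4  11.2] yaw 88.3 tilt 0.06 F [-4.2  0.9  8.2] op 34.3 g 61.6
shift [0.52, 2.24, -0.03] turn -0.004 | at [605.5, 77.4, 11.2] yaw 88.3
```

```bash
python3 -m creep '[[[0.5,0.5,0],0,0.1],[[0.5,1,0],0,0.1],[[0.5,1.3,0],0,0.1],[[0.5,1.6,0],0,0.1],[[0.5,1.8,0],0,0.1]]' ; python3 -m creep '[[[0,0.1,0],0,0.1],[[0,0.2,0],0,0.1],[[0,0.3,0],0,0.1],[[0,0.4,0],0,0.1],[[0,0.5,0],0,0.1]]' ;python3 -m creep '[[[0,0.05,0],0,0.1],[[0,0.1,0],0,0.1],[[0,0.15,0],0,0.1],[[0,0.2,0],0,0.1],[[0,0.25,0],0,0.1]]'
```

```text
time_s: 5.3
position: [621.4, 81.8, 11.3]
ee_rot: [-0.0, 0.715, 0.699, 0.0]
ft_force: [-4.7, 0.7, 6.0]
opening: 34.1
grasp_force: 61.3
time_s: 5.92
position: [626.3, 81.7, 11.3]
ee_rot: [-0.001, 0.715, 0.699, 0.0]
ft_force: [-3.6, 0.7, 4.9]
opening: 34.1
grasp_force: 61.3
time_s: 6.55
position: [628.8, 81.7, 11.3]
ee_rot: [-0.001, 0.715, 0.699, 0.0]
ft_force: [-3.5, 0.8, 5.5]
opening: 34.4
grasp_force: 61.3
```

```bash
python3 -m creep '[[[0,0.1,0],0,0.1],[[0,0.2,0],0,0.1],[[0,0.3,0],0,0.1],[[0,0.35,0],0,0.1],[[0,0.4,0],0,0.1]]' ; python3 -m creep '[[[0,0.05,0],0,0.1],[[0,0.1,0],0,0.1],[[0,0.15,0],0,0.1],[[0,0.2,0],0,0.1],[[0,0.2,0],0,0.1]]'
```

```text
time_s: 7.18
position: [631.3, 81.6, 11.3]
ee_rot: [-0.002, 0.715, 0.699, -0.001]
ft_force: [-12.7, 1.3, 13.8]
opening: 34.2
grasp_force: 68.9
time_s: 7.8
position: [631.5, 81.6, 11.3]
ee_rot: [-0.003, 0.715, 0.699, -0.002]
ft_force: [-21.4, 0.6, 22.2]
opening: 34.1
grasp_force: 76.2
```

```bash
python3 -m creep '[[[0,-0.1,0],0,0.1],[[0,-0.2,0],0,0.1],[[0,-0.3,0],0,0.1],[[0,-0.4,0],0,0.1],[[0,-0.4,0],0,0.1]]'
python3 - <<'E'
from h import *
im,K,T=snap('wrist','w3.png'); im=cv2.imread('pics/w3.png')
cv2.imwrite('pics/w3.png',cv2.resize(im[170:340,150:400],(750,510),interpolation=cv2.INTER_CUBIC)); tell()
E
```

```text
time_s: 8.43
position: [631.2, 81.6, 11.3]
ee_rot: [-0.0, 0.716, 0.699, 0.0]
ft_force: [-3.6, 1.7, 7.2]
opening: 34.0
grasp_force: 64.7
8.47 [631.2  81.6  11.2] yaw 88.6 tilt 0.05 F [-3.9  1.1  7.5] op 34.4 g 64.9
```

View pics/w3.png

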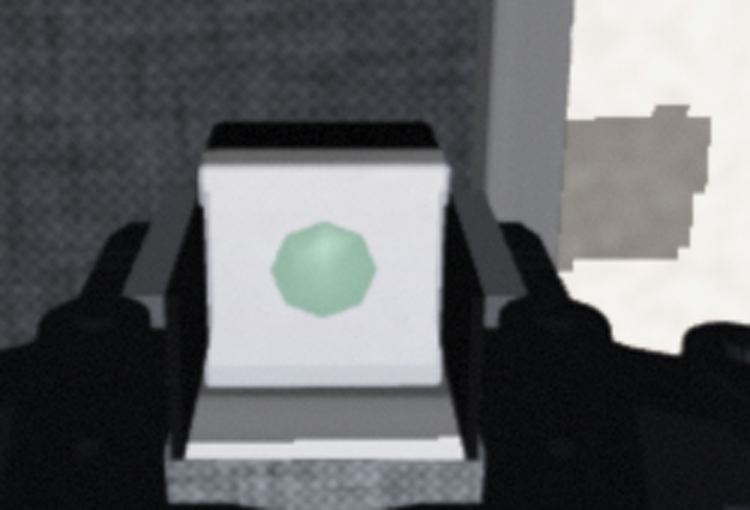

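The finger pad is wedged on the bar, and the box edge is still about 6 mm short of it. I'll back off, release, and push the box home with closed fingers.

```bash
python3 -m creep '[[[0,-0.5,0],0,0.1],[[0,-1,0],0,0.1],[[0,-1,0],0,0.1],[[0,-1,0],0,0.45],[[0,-1,0],0,0.5]]' ; python3 -m creep '[[[0,0,0],0,0.5],[[0,0,0],0,0.5],[[0,0,-1],0,0.5],[[0,0,-3],0,0.3],[[0,-3,-4],0,0]]'
python3 - <<'E'
from h import *
im,K,T=snap('wrist')
from meas import boxes
for b in boxes(im,K,T,2000,40000): print(b)
tell(); go([573,81,8],88.5)
E
```

```text
time_s: 9.1
position: [620.5, 81.3, 10.1]
ee_rot: [-0.0, 0.716, 0.698, -0.001]
ft_force: [0.4, -0.1, 0.2]
opening: 43.1
grasp_force: 0.0
time_s: 9.72
position: [593.3, 81.8, 53.2]
ee_rot: [0.001, 0.716, 0.698, 0.001]
ft_force: [0.1, 0.3, 0.4]
opening: 8.6
grasp_force: 0.0
(array([623.6,  80.9]), np.float64(-1.5), array([42.3, 35.4]), (np.float64(314.0), np.float64(226.0)))
9.78 [589.5  81.9  53.5] yaw 88.5 tilt 0.08 F [ 2.2 -0.8 -0. ] op 1.4 g 0.0
shift [-0.14, -1.65, 4.54] turn -0.001 | at [589.5, 81.9, 53.5] yaw 88.5
```

```bash
python3 -m creep '[[[0,-1.65,1],0,0],[[-0.1,-1.65,3],0,0],[[-0.1,-1.65,4.5],0,0],[[-0.1,-1.0,4.5],0,0],[[-0.1,-0.5,4.5],0,0]]' ; python3 -m creep '[[[0,0.3,0],0,0],[[0,0.6,0],0,0],[[0,0.9,0],0,0],[[0,1.2,0],0,0],[[0,1.5,0],0,0]]';python3 -m creep '[[[0,0.1,0],0,0],[[0,0.2,0],0,0],[[0,0.3,0],0,0],[[0,0.4,0],0,0],[[0,0.5,0],0,0]]'
python3 - <<'E'
from h import *
im,K,T=snap('wrist','w4.png'); im=cv2.imread('pics/w4.png')
cv2.imwrite('pics/w4.png',cv2.resize(im[150:340,150:450],(750,475),interpolation=cv2.INTER_CUBIC)); tell()
E
```

```text
time_s: 10.4
position: [587.4, 80.9, 5.8]
ee_rot: [0.0, 0.716, 0.698, 0.0]
ft_force: [-0.9, 0.1, -0.3]
opening: -0.0
grasp_force: 0.0
time_s: 11.02
position: [601.4, 80.8, 5.7]
ee_rot: [-0.0, 0.716, 0.698, 0.0]
ft_force: [-0.3, -0.0, 0.1]
opening: -0.1
grasp_force: 0.4
time_s: 11.65
position: [605.9, 80.7, 5.5]
ee_rot: [-0.0, 0.716, 0.698, -0.0]
ft_force: [-5.2, 0.4, 4.7]
opening: 0.1
grasp_force: 2.8
11.7 [605.8  80.8   5.5] yaw 88.5 tilt 0.08 F [-3.8  0.5  3. ] op 0.1 g 1.8
```

View pics/w4.png

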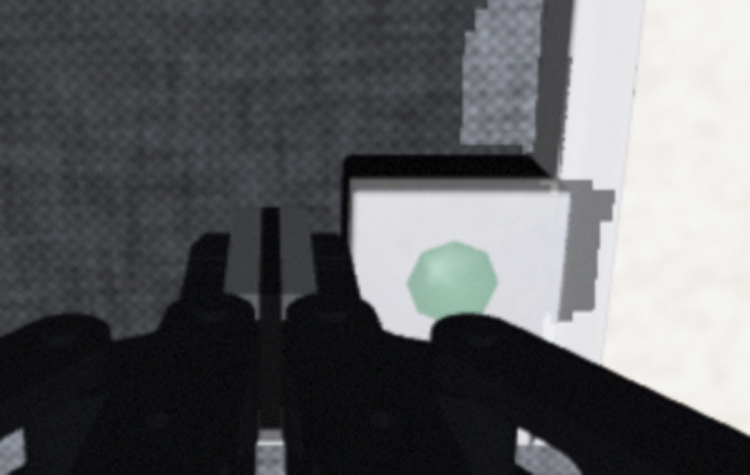

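```bash
python3 -m creep '[[[0,-0.5,0],0,0],[[0,-1,-1],0,0],[[0,-1,-4],0,0],[[2,1,-4],0,0],[[4.2,2.9,-4],0,0]]' >/dev/null; python3 -m creep '[[[0,0,0],0,0],[[0,0,1],0,0],[[0,0,3],0,0],[[0,0,3.8],0,0],[[0,0,3.8],0,0]]'
python3 - <<'E'
from h import *
tell(); go([635,112,7],88.5)
E
```

```text
time_s: 12.95
position: [635.6, 121.4, 6.5]
ee_rot: [-0.0, 0.716, 0.698, -0.001]
ft_force: [0.2, 0.1, -0.1]
opening: 0.2
grasp_force: 0.0
12.95 [635.6 121.4   6.5] yaw 88.5 tilt 0.11 F [ 0.2  0.1 -0.1] op 0.2 g 0.0
shift [-0.94, -0.03, -0.05] turn -0.0 | at [635.6, 121.4, 6.5] yaw 88.5
```

```bash
python3 -m creep '[[[-0.4,-0.1,0],0,0],[[-0.8,-0.1,0],0,0],[[-1.1,-0.1,0],0,0],[[-1.3,-0.1,0],0,0],[[-1.5,-0.1,0],0,0]]' ;  python3 -m creep '[[[-0.05,0,0],0,0],[[-0.1,0,0],0,0],[[-0.15,0,0],0,0],[[-0.2,0,0],0,0],[[-0.25,0,0],0,0]]';  python3 -m creep '[[[-0.05,0,0],0,0],[[-0.1,0,0],0,0],[[-0.15,0,0],0,0],[[-0.2,0,0],0,0],[[-0.2,0,0],0,0]]'
```

```text
time_s: 13.58
position: [635.1, 107.1, 7.8]
ee_rot: [-0.0, 0.716, 0.698, 0.0]
ft_force: [-0.2, 0.7, -0.6]
opening: -0.3
grasp_force: 0.3
time_s: 14.2
position: [634.9, 104.4, 7.6]
ee_rot: [-0.0, 0.716, 0.698, 0.0]
ft_force: [-0.3, 0.2, 0.1]
opening: 0.1
grasp_force: 0.3
time_s: 14.82
position: [634.9, 103.0, 7.7]
ee_rot: [-0.0, 0.716, 0.698, 0.0]
ft_force: [1.1, 3.0, 0.4]
opening: 0.1
grasp_force: 1.5
```

```bash
python3 -m creep '[[[0.4,-0.1,0],0,0],[[0.6,-0.2,-3],0,0],[[0.6,-0.2,-6],0,0.5],[[5,-5,-7],-0.1,1],[[8,-9,-7],-0.2,1]]' >/dev/null
python3 - <<'E'
from h import *
tell(); go([444.3,207.5,60],103.8)
im,K,T=snap('wrist')
from meas import boxes
for b in boxes(im,K,T,300,40000): print(b)
E
```

```text
15.45 [546.2 185.8  78.3] yaw 100.1 tilt 0.07 F [ 0.1  1.9 -0.4] op 54.5 g 0.0
shift [3.93, -9.65, 1.82] turn -0.064 | at [546.2, 185.8, 78.3] yaw 100.1
(array([444.4, 207.7]), np.float64(12.9), array([38.6, 36.1]), (np.float64(101.0), np.float64(151.0)))
```

```bash
python3 -m creep '[[[2,-5,1],-0.05,1],[[3.9,-9.6,1.8],-0.06,1],[[3.9,-9.6,4],-0.06,1],[[3.9,-9.6,6.8],-0.06,1],[[3.9,-9.6,6.8],-0.06,0.6]]' >/dev/null
python3 - <<'E'
from h import *
tell(); go([444.3,207.6,9],103.5)
E
python3 -m creep '[[[0,0,0],0,0.2],[[0,0,0],0,0.1],[[0,0,0],0,0.1],[[0,0,0],0,0.1],[[0,0,0],0,0.1]]'
python3 - <<'E'
from h import *
go([618,122,10],88.5)
E
```

```text
16.12 [444.4 205.4   8.3] yaw 103.4 tilt 0.21 F [-0.9 -0.4 -0.2] op 69.9 g 0.0
shift [0.22, 0.04, -0.07] turn -0.002 | at [444.4, 205.4, 8.3] yaw 103.4
time_s: 16.75
position: [446.6, 206.9, 11.0]
ee_rot: [0.0, 0.62, 0.785, 0.001]
ft_force: [-1.4, -1.7, 5.5]
opening: 34.6
grasp_force: 60.1
shift [-12.23, 14.71, 0.12] turn 0.26 | at [446.6, 206.9, 11.0] yaw 103.4
```

```bash
python3 -m creep '[[[-3.2,3.8,0],0.08,0.1],[[-6.4,7.6,0],0.16,0.1],[[-9.6,11.5,0],0.24,0.1],[[-12.2,14.7,0],0.26,0.1],[[-12.2,14.7,0],0.26,0.1]]'; python3 -m creep '[[[0,0,0],0,0.1],[[0,0,0],0,0.5],[[0,0,0],0,0.5],[[0,0,-1],0,0.5],[[0,-1,-4],0,0.3]]';  python3 -m creep '[[[0,-1,0],0,0],[[0,-2,0],0,0],[[0,-3,0],0,0],[[0,-3.5,0],0,0],[[0,-3.5,0],0,0]]' >/dev/null
python3 - <<'E'
from h import *
im,K,T=snap('wrist')
from meas import boxes
for b in boxes(im,K,T,300,40000): print(b)
tell(); go([580,120,7],88.5)
E
```

```text
time_s: 17.38
position: [620.2, 119.1, 11.0]
ee_rot: [0.002, 0.718, 0.697, 0.001]
ft_force: [2.5, -3.0, 8.0]
opening: 34.5
grasp_force: 60.8
time_s: 18.0
position: [606.0, 122.2, 49.3]
ee_rot: [-0.0, 0.716, 0.698, -0.001]
ft_force: [-0.1, 0.1, 0.2]
opening: 26.3
grasp_force: 0.0
18.68 [572.  123.2  49.6] yaw 88.5 tilt 0.0 F [-0.2 -0.   0.5] op 0.0 g 0.0
shift [-0.29, 0.81, 4.26] turn 0.0 | at [572.0, 123.2, 49.6] yaw 88.5
```

```bash
python3 -m creep '[[[-0.1,0,2],0,0],[[-0.1,0,4.2],0,0],[[-0.1,1,4.2],0,0],[[-0.1,2,4.2],0,0],[[-0.1,2.6,4.2],0,0]]'; python3 -m creep '[[[0,0.2,0],0,0],[[0,0.4,0],0,0],[[0,0.5,0],0,0],[[0,0.6,0],0,0],[[0,0.7,0],0,0]]';python3 -m creep '[[[0,0.1,0],0,0],[[0,0.15,0],0,0],[[0,0.2,0],0,0],[[0,0.25,0],0,0],[[0,0.25,0],0,0]]';python3 - <<'E'
from h import *
im,K,T=snap('wrist','w5.png'); im=cv2.imread('pics/w5.png')
cv2.imwrite('pics/w5.png',cv2.resize(im[150:340,150:450],(750,475),interpolation=cv2.INTER_CUBIC)); tell()
E
```

```text
time_s: 19.3
position: [599.4, 121.3, 8.3]
ee_rot: [0.0, 0.716, 0.698, 0.001]
ft_force: [-0.3, -1.0, -1.5]
opening: -0.1
grasp_force: 0.2
time_s: 19.92
position: [604.9, 121.3, 7.7]
ee_rot: [-0.0, 0.716, 0.698, 0.0]
ft_force: [-1.1, 0.4, 0.9]
opening: -0.1
grasp_force: 0.4
time_s: 20.55
position: [607.0, 121.2, 7.6]
ee_rot: [-0.0, 0.716, 0.698, -0.0]
ft_force: [-4.3, -0.2, 3.9]
opening: -0.4
grasp_force: 2.2
20.6 [607.  121.2   7.6] yaw 88.5 tilt 0.05 F [-5.   0.1  4. ] op -0.3 g 2.3
```

View pics/w5.png

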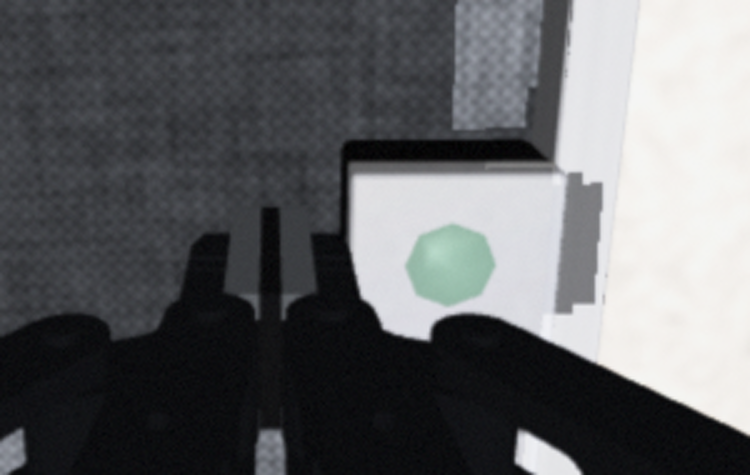

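```bash
python3 -m creep '[[[0,-0.5,0],0,0],[[0,-1,-1],0,0],[[0,-1,-4],0,0],[[2,1,-4],0,0],[[4.2,2.9,-4],0,0]]' >/dev/null; python3 -m creep '[[[0,0,0],0,0],[[0,0,1],0,0],[[0,0,3],0,0],[[0,0,4],0,0],[[-0.5,0,4],0,0]]'; python3 -m creep '[[[-0.4,0,0],0,0],[[-0.7,0,0],0,0],[[-1,0,0],0,0],[[-1.2,0,0],0,0],[[-1.4,0,0],0,0]]'
```

```text
time_s: 21.85
position: [636.3, 157.2, 6.2]
ee_rot: [-0.001, 0.716, 0.698, -0.001]
ft_force: [0.1, 0.4, -0.7]
opening: 0.1
grasp_force: 0.0
time_s: 22.48
position: [637.1, 143.5, 7.8]
ee_rot: [-0.0, 0.716, 0.698, 0.0]
ft_force: [-0.2, 0.6, 0.2]
opening: 0.1
grasp_force: 0.4
```

```bash
python3 -m creep '[[[-0.1,0,0],0,0],[[-0.2,0,0],0,0],[[-0.3,0,0],0,0],[[-0.35,0,0],0,0],[[-0.4,0,0],0,0]]'; python3 -m creep '[[[-0.05,0,0],0,0],[[-0.1,0,0],0,0],[[-0.15,0,0],0,0],[[-0.15,0,0],0,0],[[-0.15,0,0],0,0]]'
```

```text
time_s: 23.1
position: [636.9, 139.4, 7.6]
ee_rot: [-0.0, 0.716, 0.698, 0.0]
ft_force: [0.0, 1.0, 0.8]
opening: -0.2
grasp_force: 0.4
time_s: 23.72
position: [636.9, 138.9, 7.7]
ee_rot: [-0.0, 0.716, 0.698, 0.0]
ft_force: [0.5, 5.8, -1.2]
opening: -0.2
grasp_force: 2.6
```

Contact at y 138.9, against 139 expected. Now box C.

```bash
python3 -m creep '[[[0.4,-0.1,0],0,0],[[0.6,-0.2,-3],0,0],[[2,-2,-7],0,0.5],[[6,-6,-8],-0.1,1],[[9,-10,-8],-0.25,1]]' >/dev/null
python3 - <<'E'
from h import *
im,K,T=snap('wrist')
from meas import boxes
for b in boxes(im,K,T,300,40000): print(b)
tell(); go([521.5,294,60],107.5)
E
```

```text
24.4 [533.2 236.7  87.5] yaw 103.9 tilt 0.21 F [-0.2  5.1 -0.9] op 61.6 g 0.0
shift [5.84, 0.24, 2.76] turn -0.063 | at [533.2, 236.7, 87.5] yaw 103.9
```

```bash
python3 -m creep '[[[3,0.1,0],-0.06,1],[[4.5,0.2,0],-0.06,1],[[4.5,0.2,0],-0.06,1],[[4.5,0.2,0],-0.06,1],[[4.5,0.2,0],-0.06,1]]' >/dev/null
python3 - <<'E'
from h import *
im,K,T=snap('wrist'); tell()
g=cv2.cvtColor(im,cv2.COLOR_RGB2GRAY); cv2.imwrite('pics/w6.png',cv2.resize(cv2.cvtColor(im,cv2.COLOR_RGB2BGR)[100:384],(700,388)))
for thr in (100,140,180,200):
  cs,_=cv2.findContours((g>thr).astype(np.uint8),cv2.RETR_EXTERNAL,cv2.CHAIN_APPROX_NONE)
  for c in cs:
    if cv2.contourArea(c)>1000:
        r=cv2.minAreaRect(c); P=np.array([ray(K,T,u,v,22)[:2] for u,v in cv2.boxPoints(r)]); e=P[1]-P[0]
        print(thr,P.mean(0).round(1),np.degrees(np.arctan2(e[1],e[0])).round(1),np.linalg.norm(e).round(1),np.linalg.norm(P[2]-P[1]).round(1),np.round(r[0]))
go([521.5,294,9],107.5)
E
```

```text
25.07 [531.7 273.7  87.6] yaw 106.2 tilt 0.02 F [-0.3  0.5 -0.3] op 85.4 g 0.0
100 [527.6 277.5] 16.2 289.2 242.6 [256. 177.]
140 [377.2 184.1] 16.3 14.9 55.4 [ 11. 266.]
140 [521.6 293.7] 19.1 35.5 35.7 [253. 176.]
140 [551.5 304.1] 16.2 235.9 204.1 [302. 155.]
140 [372.5 318.7] 16.2 27.2 73.4 [24. 65.]
180 [377.2 180.3] 16.3 14.3 48.0 [ 10. 272.]
180 [521.8 293.8] 19.2 34.7 34.9 [254. 176.]
180 [551.8 304.2] 16.2 235.4 204.1 [303. 155.]
180 [371.7 323.5] 16.2 26.6 63.6 [24. 57.]
200 [521.7 293.8] 19.1 34.0 34.4 [253. 176.]
200 [552.1 304.3] 16.2 234.8 204.1 [304. 155.]
200 [371.7 323.9] 16.2 26.6 63.0 [24. 56.]
shift [2.23, -0.41, 7.86] turn -0.023 | at [531.7, 273.7, 87.6] yaw 106.2
```

```bash
python3 -m creep '[[[2.25,-0.4,2],-0.04,1],[[2.25,-0.4,5],-0.04,1],[[2.25,-0.4,7.8],-0.04,1],[[2.25,-0.4,7.8],-0.04,1],[[2.25,-0.4,7.8],-0.04,0.5]]' >/dev/null; 
python3 -m creep '[[[0,0,0],0,0.2],[[0,0,0],0,0.1],[[0,0,0],0,0.1],[[0,0,0],0,0.1],[[0,0,0],0,0.1]]'
python3 - <<'E'
from h import *
go([619,158,10],88.5)
E
```

```text
time_s: 26.32
position: [521.8, 295.9, 11.0]
ee_rot: [0.0, 0.584, 0.812, 0.001]
ft_force: [-1.4, 0.2, 6.7]
opening: 34.1
grasp_force: 60.5
shift [-16.16, 4.82, 0.09] turn 0.35 | at [521.8, 295.9, 11.0] yaw 108.6
```

```bash
python3 -m creep '[[[-4.3,1.3,0],0.1,0.1],[[-8.6,2.6,0],0.2,0.1],[[-12.9,3.9,0],0.3,0.1],[[-16.2,4.8,0],0.35,0.1],[[-16.2,4.8,0],0.35,0.1]]'; python3 -m creep '[[[0,0,0],0,0.1],[[0,0,0],0,0.5],[[0,0,0],0,0.5],[[0,0,-1],0,0.5],[[0,-1,-4],0,0.3]]';  python3 -m creep '[[[0,-1,0],0,0],[[0,-2,0],0,0],[[0,-3,0],0,0],[[0,-3.5,0],0,0],[[0,-3.5,0],0,0]]' >/dev/null
python3 - <<'E'
from h import *
tell(); go([580,158,7],88.5)
E
```

```text
time_s: 26.95
position: [620.6, 153.0, 11.0]
ee_rot: [0.002, 0.718, 0.696, 0.001]
ft_force: [1.4, -4.4, 6.1]
opening: 34.3
grasp_force: 60.6
time_s: 27.58
position: [607.3, 157.2, 49.3]
ee_rot: [-0.0, 0.716, 0.698, -0.001]
ft_force: [-0.1, -0.1, -0.6]
opening: 26.6
grasp_force: 0.0
28.2 [572.8 158.3  49.5] yaw 88.5 tilt 0.02 F [-0.  -0.2  0.5] op -0.0 g 0.0
shift [-0.01, 0.73, 4.25] turn 0.0 | at [572.8, 158.3, 49.5] yaw 88.5
```

```bash
python3 -m creep '[[[0,0,2],0,0],[[0,0,4.2],0,0],[[0,1,4.2],0,0],[[0,2,4.2],0,0],[[0,2.6,4.2],0,0]]' >/dev/null; python3 -m creep '[[[0,0.2,0],0,0],[[0,0.4,0],0,0],[[0,0.5,0],0,0],[[0,0.6,0],0,0],[[0,0.7,0],0,0]]';python3 -m creep '[[[0,0.1,0],0,0],[[0,0.15,0],0,0],[[0,0.2,0],0,0],[[0,0.25,0],0,0],[[0,0.25,0],0,0]]'
```

```text
time_s: 29.45
position: [606.1, 157.4, 7.7]
ee_rot: [-0.0, 0.716, 0.698, 0.0]
ft_force: [-0.5, -0.6, -0.5]
opening: 0.1
grasp_force: 0.4
time_s: 30.08
position: [608.2, 157.3, 7.6]
ee_rot: [-0.0, 0.716, 0.698, -0.0]
ft_force: [-5.2, -0.0, 4.7]
opening: -0.1
grasp_force: 2.7
```

Flush at 608.2. Now push along −y, expecting contact at y 174.9.

```bash
python3 -m creep '[[[0,-0.5,0],0,0],[[0,-1,-1],0,0],[[0,-1,-4],0,0],[[2,1,-4],0,0],[[4.2,2.9,-4],0,0]]' >/dev/null; python3 -m creep '[[[0,0,0],0,0],[[0,0,1],0,0],[[0,0,3],0,0],[[0,0,4],0,0],[[-0.5,0,4],0,0]]'; python3 -m creep '[[[-0.4,0,0],0,0],[[-0.7,0,0],0,0],[[-1,0,0],0,0],[[-1.3,0,0],0,0],[[-1.7,0,0],0,0]]'; python3 -m creep '[[[-0.05,0,0],0,0],[[-0.1,0,0],0,0],[[-0.1,0,0],0,0],[[-0.1,0,0],0,0],[[-0.1,0,0],0,0]]'
```

```text
time_s: 31.32
position: [637.6, 193.3, 6.2]
ee_rot: [-0.0, 0.716, 0.698, -0.001]
ft_force: [1.0, 1.1, 0.3]
opening: 0.2
grasp_force: 0.0
time_s: 31.95
position: [638.2, 176.7, 7.8]
ee_rot: [-0.0, 0.716, 0.698, 0.0]
ft_force: [0.0, 0.8, 0.3]
opening: 0.0
grasp_force: 0.4
time_s: 32.58
position: [638.0, 175.5, 7.6]
ee_rot: [-0.0, 0.716, 0.698, -0.0]
ft_force: [1.3, 0.5, -0.2]
opening: -0.1
grasp_force: 0.1
```

```bash
python3 -m creep '[[[-0.05,0,0],0,0],[[-0.1,0,0],0,0],[[-0.15,0,0],0,0],[[-0.15,0,0],0,0],[[-0.15,0,0],0,0]]'; python3 -m creep '[[[0.5,-0.1,0],0,0],[[0.6,-0.2,-3],0,0],[[1,-5,-8],0,0],[[1,-8,-14],0,0],[[-1,-10,-20],0,0]]' >/dev/null;  python3 - <<'E'
from h import *
im,K,T=snap('wrist','w7.png'); im=cv2.imread('pics/w7.png'); np.savez('w7.npz',im=im,K=K,T=T)
cv2.imwrite('pics/w7.png',cv2.resize(im[30:300,230:512],(752,720))[:600]); tell()
print(proj(K,T,[636,110,22]))
E
```

```text
time_s: 33.2
position: [638.1, 174.9, 7.7]
ee_rot: [-0.0, 0.716, 0.698, 0.0]
ft_force: [0.6, 5.9, -0.8]
opening: -0.1
grasp_force: 2.7
33.88 [543.1 167.6 203.6] yaw 88.4 tilt 0.43 F [ 5.8 -2.2  7.1] op -0.0 g 0.0
[353.03083275 231.7726444 ]
```

View pics/w7.png

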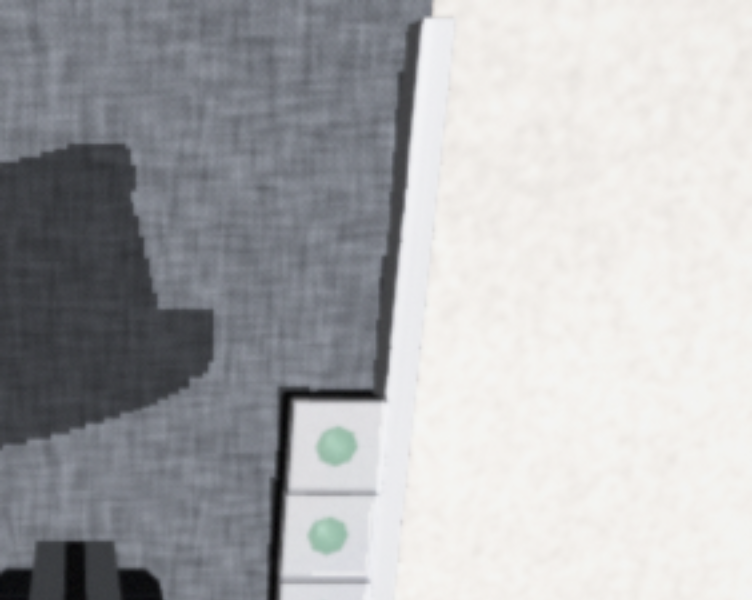

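The row is tight and flush against the bar. Next is the shovel side.

```bash
python3 - <<'E'
from h import *
go([520,-230,330],2)
E
python3 -m creep '[[[-6,0,-3],0.18,0.5],[[-12,-0.5,-6],0.36,1],[[-18,-1,-9],0.54,1],[[-24,-1.5,-12],0.72,1],[[-30,-2,-13],0.9,1]]' >/dev/null;python3 - <<'E'
from h import *
go([520,-230,330],2)
E
```

```text
shift [-39.77, -1.08, -12.79] turn 1.507 | at [543.1, 167.6, 203.6] yaw 88.4
shift [-6.53, 9.43, -0.8] turn 0.603 | at [516.3, -115.4, 322.0] yaw 36.6
```

```bash
python3 -m creep '[[[-3,4,0],0.18,1],[[-6.5,9.4,-0.8],0.36,1],[[-6.5,9.4,-0.8],0.54,1],[[-6.5,9.4,-0.8],0.603,1],[[-6.5,9.4,-0.8],0.603,1]]' >/dev/null;python3 - <<'E'
from h import *
im,K,T=snap('wrist','w8.png'); np.savez('w8.npz',im=im,K=K,T=T); tell()
E
```

```text
35.17 [ 520.9 -227.5  328.5] yaw 2.4 tilt 0.04 F [ 0.2 -0.5 -0.6] op 85.5 g 0.0
```

View pics/w8.png

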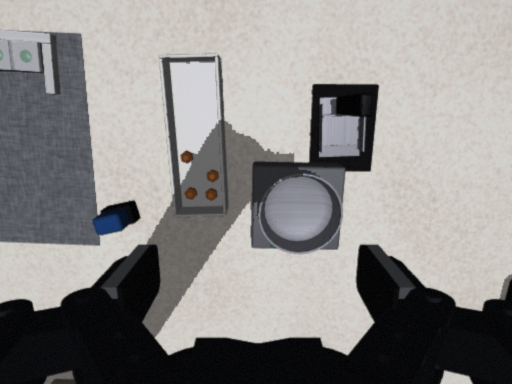

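Run:
```python
from h import *
d=np.load('w8.npz'); K,T=d['K'],d['T']; im=cv2.cvtColor(d['im'],cv2.COLOR_RGB2BGR)
def P(n,u,v,z): print(n,ray(K,T,u,v,z)[:2].round(1))
for c in [(161,57),(218,55),(226,214),(177,214)]: P('trough',*c,42)
for c in [(313,85),(378,85),(371,171),(309,170)]: P('pad',*c,4)
P('bowl L',258,210,76);P('bowl R',343,210,76);P('bowl bot',301,253,76);P('bowl top',300,172,76)
hsv=cv2.cvtColor(im,cv2.COLOR_BGR2HSV); m=cv2.inRange(hsv,(3,120,40),(22,255,255))
for c in cv2.findContours(m,0,2)[0]:
    if cv2.contourArea(c)>20: (u,v),r=cv2.minEnclosingCircle(c); P('stone',u,v,12)
a=cv2.resize(im[75:180,300:390],(680,793),interpolation=cv2.INTER_CUBIC)
a=cv2.convertScaleAbs(a,alpha=1,beta=0); a=(255*(a/255.)**.5).astype(np.uint8); cv2.imwrite('pics/sh.png',cv2.resize(a,(514,600)))
```

```text
trough [ 637.9 -105.6]
trough [ 643.1 -174.7]
trough [ 440.7 -187.9]
trough [ 437.9 -120.7]
pad [ 616.1 -298.7]
pad [ 619.8 -386.4]
pad [ 502.1 -392.5]
pad [ 499.8 -303. ]
bowl L [ 459.2 -231.1]
bowl R [ 463.7 -338.1]
bowl bot [ 402.7 -289.7]
bowl top [ 510.  -280.3]
stone [ 460.1 -163.1]
stone [ 460.4 -133.6]
stone [ 487.5 -164.4]
stone [ 513.  -128.1]
```

View pics/sh.png

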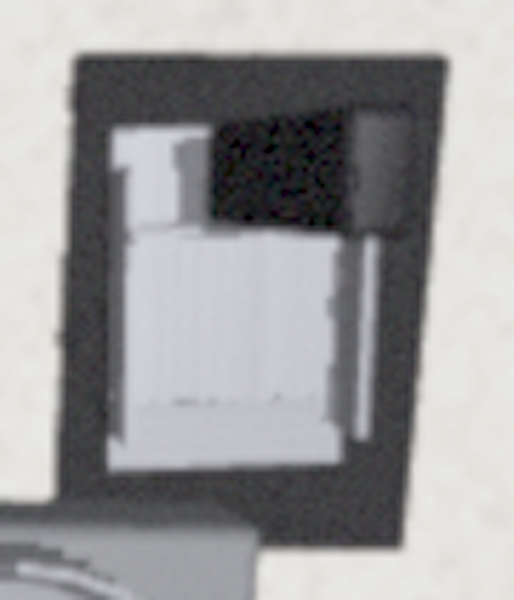

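Run:
```python
from h import *
d=np.load('w8.npz'); K,T=d['K'],d['T']
def P(n,u,v,z): print(n,ray(K,T,u,v,z)[:2].round(1))
f=lambda x,y:(300+x/5.71,75+y/5.71)
for c in [(355,108),(410,110),(408,235),(355,232)]: P('htop',*f(*c),118)
P('lipL',*f(108,470),5);P('lipR',*f(345,463),5)
P('wallL far top?',*f(112,128),28); P('wallL near',*f(122,440),28);P('wallR far',*f(380,235),28);P('wallR near',*f(370,440),28)
go([597,-343,170],2.5)
```

```text
htop [ 602. -332.]
htop [ 602.1 -342. ]
htop [ 580.3 -344.5]
htop [ 580.4 -334.7]
lipL [ 518.9 -315.4]
lipR [ 523.1 -374.3]
wallL far top? [ 599.7 -304.8]
wallL near [ 529.4 -313.6]
wallR far [ 578.8 -368.5]
wallR near [ 531.8 -372.2]
shift [7.12, 11.86, 15.85] turn -0.001 | at [520.9, -227.5, 328.5] yaw 2.4
```

```bash
python3 -m creep '[[[3,5,5],-0.02,1],[[6,9.5,10],-0.04,1],[[6.5,11.1,15],-0.04,1],[[6.5,11.1,17],-0.04,1],[[6.5,11.1,17],-0.04,1]]' >/dev/null;python3 - <<'E'
from h import *
tell(); go([591,-338.5,78],4.7); im,K,T=snap('wrist','w9.png'); np.savez('w9.npz',im=im,K=K,T=T)
E
```

```text
35.8 [ 589.6 -334.9  156.1] yaw 4.7 tilt 0.27 F [0.3 1.  0.5] op 85.6 g 0.0
shift [0.15, 0.38, 7.81] turn 0.0 | at [589.6, -334.9, 156.1] yaw 4.7
```

View pics/w9.png

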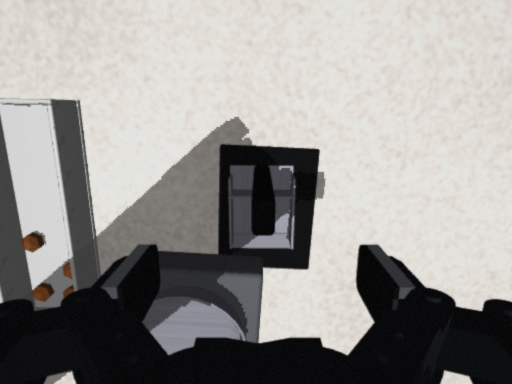

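The handle at (263,200–230) lies between the open fingers, so I go down and grip.

```bash
python3 -m creep '[[[0.15,0.4,2],0,1],[[0.15,0.4,5],0,1],[[0.15,0.4,7.8],0,1],[[0.15,0.4,7.8],0,1],[[0.15,0.4,7.8],0,0.3]]'; python3 -m creep '[[[0,0,0],0,0],[[0,0,0],0,0],[[0,0,0],0,0],[[0,0,0],0,0],[[0,0,0],0,0]]';python3 -m creep '[[[0,0,-1],0,0],[[0,0,-4],0,0],[[0,0,-7],0,0],[[0,0,-7],0,0],[[0,0,-7],0,0]]';python3 - <<'E'
from h import *
go([636,-143,150],4)
E
```

```text
time_s: 36.48
position: [593.4, -339.5, 82.3]
ee_rot: [0.0, 0.999, 0.041, 0.001]
ft_force: [-0.5, -0.7, 1.0]
opening: 70.0
grasp_force: 0.0
time_s: 37.1
position: [592.8, -339.2, 80.8]
ee_rot: [-0.0, 0.999, 0.041, 0.0]
ft_force: [-0.5, 0.3, 1.9]
opening: 13.6
grasp_force: 61.8
time_s: 37.72
position: [592.4, -339.0, 150.1]
ee_rot: [-0.0, 0.999, 0.041, -0.0]
ft_force: [-0.5, -0.2, -0.9]
opening: 13.0
grasp_force: 61.3
shift [5.94, -19.17, 0.02] turn 0.012 | at [592.4, -339.0, 150.1] yaw 4.7
```

```bash
python3 - <<'E'
from h import *
go([619,-142,160],4)
E
python3 -m creep '[[[1,-4,-1],0,0],[[2,-8,-1],0,0],[[3,-12,-1],0,0],[[3.8,-16,-1],0.012,0],[[4.2,-19.4,-1],0.012,0]]'; python3 -m creep '[[[0,0,0],0,0],[[0,0,0],0,0],[[0,0,0],0,0],[[0,0,0],0,0],[[0,0,0],0,0]]'
python3 - <<'E'
from h import *
tell(); im,K,T=snap('wrist','w10.png'); s=bot.snapshot('wrist'); np.savez('w10.npz',im=im,K=K,T=T,H=s['hand_eye'])
go([619,-142,160],4)
for x in (-104,104):
  for y in (-36,36):
    c,s=np.cos(np.radians(4)),np.sin(np.radians(4)); print(x,y,proj(K,T,[540+c*x-s*y,-147.2+s*x+c*y,42]).round(0))
E
```

```text
shift [4.26, -19.41, -0.98] turn 0.012 | at [592.4, -339.0, 150.1] yaw 4.7
time_s: 38.35
position: [618.4, -140.2, 159.3]
ee_rot: [-0.0, 0.999, 0.035, -0.001]
ft_force: [0.3, -0.2, -0.6]
opening: 13.2
grasp_force: 61.3
time_s: 38.98
position: [618.5, -143.0, 160.6]
ee_rot: [-0.0, 0.999, 0.034, -0.0]
ft_force: [0.3, -0.3, -1.6]
opening: 13.2
grasp_force: 61.3
38.98 [ 618.5 -143.   160.6] yaw 3.9 tilt 0.0 F [ 0.3 -0.3 -1.6] op 13.2 g 61.3
shift [0.05, -0.07, 0.06] turn -0.0 | at [618.6, -142.7, 160.6] yaw 4.0
-104 -36 [294. 372.]
-104 36 [219. 372.]
104 -36 [301. 157.]
104 36 [211. 157.]
```

View pics/w10.png

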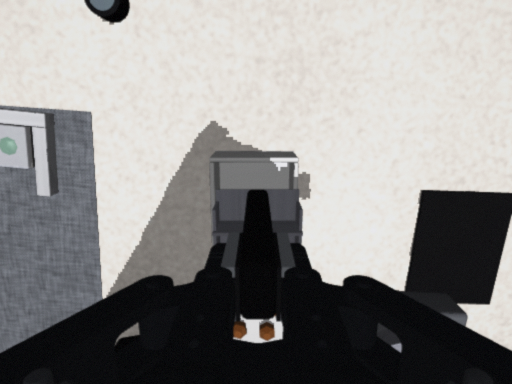

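The far trough end lies at u≈210–298 and row 157, with the shovel hanging over it. I'll get the exact lateral profile by numbers.

Run:
```python
from h import *
d=np.load('w10.npz'); K,T,H=d['K'],d['T'],d['H']; g=cv2.cvtColor(d['im'],cv2.COLOR_RGB2GRAY).astype(int)
print(g[148:166,250])
for r in (160,166,172,180,186,195,215,225):
    print(r,g[r,204:224],g[r,286:306])
for r in (158,164,172,180): print(r,'h42',[ [round(float(a),1) for a in (np.linalg.inv(np.block([[yaw(),np.array(bot.state()['position'])[:,None]],[np.zeros((1,3)),np.ones((1,1))]]))@np.append(ray(K,T,u,r,42),1))[:2]] for u in (210,220,290,299)])
# lateral tool y of pan edges at depth z
print([proj(K,H,[x,y,76]).round(1).tolist() for x in (0,-60) for y in (-28.5,28.5)])
```

```text
[125 122 110  79  74  73  76  76  78  88 117 123 115 107 107 117 119 121]
160 [126 126 126 125 124 115 114 113 115 113 113 113 114 111 113 113 112 114
 115 113] [225 225 226 225 225 225 224 226 225 225 224 216 194 217 227 226 227 228
 231 231]
166 [122 121 120 121 119 110 113 114 116 102  75  67  66  66  71  95 113 120
 121 119] [204 155 121  92  75  72  72  73 117 208 227 210 179 211 226 225 223 224
 226 226]
172 [125 121 124 124 125 111 112 114 117 105  78  66  66  68  69  86 110 119
 120 119] [119 119 115  85  71  70  73  98 180 221 227 209 195 219 227 226 175 145
 141 152]
180 [126 127 124 128 127 115 109 113 117 108  81  69  66  66  69  80 108 117
 118 118] [119 118 106  81  70  69  74  89 110 117 115 107 118 122 121 117 120 120
 120 124]
186 [131 129 126 124 123 122 114 117 115 108  90  72  65  68  67  75 108 118
 117 119] [120 119 106  82  71  69  70  94 113 117 113 105 119 123 123 121 121 126
 121 123]
195 [125 127 128 128 127 127 112 113 118 115  99  80  78  78  78  77  77  78
  78  79] [ 76  79  76  77  77  76  76  74  74  72  72  72  78 113 124 125 124 121
 124 120]
215 [125 128 127 127 125 125 121 113  96  82  77  62  46  41  44  62  72  78
  77  77] [ 77  79  78  78  75  75  77  76  72  61  47  45  46  59  72  82 132 212
 229 230]
225 [125 124 124 123 123 123 122 111 104  86  78  68  51  44  48  48  48  47
  47  48] [ 49  46  46  47  47  48  46  48  49  49  46  47  47  63  75  93 181 225
 231 231]
158 h42 [[24.6, -37.7], [24.6, -29.7], [24.6, 26.2], [24.6, 33.4]]
164 h42 [[19.7, -37.9], [19.7, -29.9], [19.8, 26.3], [19.8, 33.5]]
172 h42 [[13.2, -38.2], [13.2, -30.1], [13.3, 26.5], [13.3, 33.8]]
180 h42 [[6.6, -38.4], [6.6, -30.3], [6.6, 26.7], [6.6, 34.0]]
[[216.5, 202.6], [298.6, 202.7], [219.0, 280.3], [295.9, 280.4]]
```

Run:
```python
from h import *
d=np.load('w8.npz'); K,T=d['K'],d['T']; g=cv2.cvtColor(d['im'],cv2.COLOR_RGB2GRAY).astype(int)
for r in (70,100,130,160,190,205): print(r,g[r,158:184],g[r,212:232])
```

```text
70 [209 203 185 198 177 105  64  59  62  62  60  73 146 198 208 211 210 209
 212 211 211 210 212 210 210 210] [212 211 207 181 194 198 126  69  63  94 180 204 202 203 205 203 202 204
 205 203]
100 [210 210 209 207 188 192 202 165  95  59  60  61  58  59  85 186 210 210
 212 212 212 213 211 212 211 211] [212 213 211 212 208 196 199 180 110  68  73 146 199 208 208 208 207 206
 208 210]
130 [203 204 207 208 208 211 209 183 191 200 142  83  63  63  61  60  69 130
 195 209 211 211 213 211 212 213] [110 103 105 103 103 102  92  97 100  75  59  58  70  98 106 107 105 107
 106 109]
160 [206 205 209 208 208 207 207 208 209 208 187 194 191 120  69  61  60  61
  60  75 156 199 201 134  75  62] [101 104 101 104 104 103 103 101 100  97  94  67  56  60  85 103 108 106
 108 106]
190 [195 199 203 204 208 209 208 206 204 198 197 199 200 193 195 186 113  64
  56  55  57  55  66  91 101 100] [ 48  44  42  48  72  94 101 101 102  90  95  98  81  64  59  66  94 101
 102 102]
205 [200 200 202 205 205 202 201 205 207 208 205 187 133 104  86  93  97  78
  61  57  57  57  53  60  89  98] [ 94  93  94  92  93  92  93  91  93  92  87  96  96  75  58  59  84 102
 106 103]
```

Run:
```python
from h import *
d=np.load('w8.npz'); K,T=d['K'],d['T']
A=[]
for r,a,b in ((70,162.8,215),(100,165.7,217),(130,168.3,218.4),(160,171.2,220),(190,174.1,221.2)):
    p,q=ray(K,T,a,r,42),ray(K,T,b,r,42); A.append((p+q)[:2]/2); print(p[:2].round(1),q[:2].round(1),A[-1].round(1),np.linalg.norm(p-q).round(1))
A=np.array(A); f=np.polyfit(A[:,0],A[:,1],1); print(np.degrees(np.arctan(f[0])),np.polyval(f,[440,540,631]))
for v in (57,55,53): print(ray(K,T,190,v,42)[:2])
```

```text
[ 623.2 -107.3] [ 625.9 -171.2] [ 624.5 -139.3] 64.0
[ 587.9 -109.8] [ 590.7 -174. ] [ 589.3 -141.9] 64.3
[ 551. -112.] [ 553.7 -176.2] [ 552.4 -144.1] 64.3
[ 512.3 -114.7] [ 515.1 -178.8] [ 513.7 -146.7] 64.1
[ 471.8 -117.5] [ 474.5 -180.9] [ 473.1 -149.2] 63.4
3.729717258045082 [-151.46016446 -144.94136949 -139.00926608]
[ 639.4408596  -140.78849786]
[ 641.69923512 -140.81372233]
[ 643.95096933 -140.83887262]
```

```bash
python3 -m creep '[[[0,-0.25,1],0.004,0],[[0,-0.26,2],0.004,0],[[0,-0.26,4],0.004,0],[[0,-0.26,6],0.004,0],[[0,-0.26,7.4],0.004,0]]'; python3 -m creep '[[[0,0,0.1],0,0],[[0,0,0.2],0,0],[[0,0,0.3],0,0],[[0,0,0.4],0,0],[[0,0,0.45],0,0]]';python3 - <<'E'
from h import *
tell(); s=yaw(); go([618.6,-140.2,80.5],3.73)
E
```

```text
time_s: 39.7
position: [617.8, -139.6, 84.5]
ee_rot: [-0.0, 0.999, 0.033, -0.001]
ft_force: [0.4, -0.1, -0.8]
opening: 14.0
grasp_force: 61.3
time_s: 40.33
position: [618.6, -139.8, 82.3]
ee_rot: [-0.0, 0.999, 0.033, 0.0]
ft_force: [-0.9, 0.5, -0.2]
opening: 13.3
grasp_force: 61.3
40.33 [ 618.6 -139.8   82.3] yaw 3.8 tilt 0.02 F [-0.9  0.5 -0.2] op 13.3 g 61.3
shift [-0.0, 0.04, 0.18] turn 0.001 | at [618.6, -139.8, 82.3] yaw 3.8
```

```bash
python3 -m creep '[[[0,0,0.03],0,0],[[0,0,0.06],0,0],[[0,0,0.1],0,0],[[0,0,0.13],0,0],[[0,0,0.16],0,0]]'; python3 -m creep '[[[0,0,0.03],0,0],[[0,0,0.06],0,0],[[0,0,0.08],0,0],[[0,0,0.1],0,0],[[0,0,0.1],0,0]]'
```

```text
time_s: 40.95
position: [618.6, -139.8, 80.8]
ee_rot: [-0.0, 0.999, 0.033, 0.0]
ft_force: [0.2, 0.5, 3.9]
opening: 13.4
grasp_force: 62.0
time_s: 41.58
position: [618.9, -139.9, 80.7]
ee_rot: [-0.0, 0.999, 0.033, 0.001]
ft_force: [-1.8, 2.0, 11.1]
opening: 13.0
grasp_force: 63.0
```

```bash
python3 -m creep '[[[-1,0,-0.03],0,0],[[-2,0,-0.05],0,0],[[-3,0,-0.05],0,0],[[-4,0,-0.05],0,0],[[-5,0,-0.05],0,0]]'; python3 -m creep '[[[-0.6,0,0],0,0],[[-1.2,0,0],0,0],[[-1.8,0,0],0,0],[[-2.4,0,0],0,0],[[-3,0,0],0,0]]';python3 - <<'E'
from h import *
im,K,T=snap('scene'); im=cv2.cvtColor(im,cv2.COLOR_RGB2BGR)
hsv=cv2.cvtColor(im,cv2.COLOR_BGR2HSV); m=cv2.inRange(hsv,(3,110,40),(22,255,255)); 
for c in cv2.findContours(m,0,2)[0]:
    if 8<cv2.contourArea(c)<400: (u,v),r=cv2.minEnclosingCircle(c); print('stone',round(u),round(v),cv2.contourArea(c),ray(K,T,u,v,12)[:2].round(0))
tell()
E
```

```text
time_s: 42.2
position: [568.9, -143.3, 80.7]
ee_rot: [0.0, 0.999, 0.033, 0.001]
ft_force: [2.0, 0.3, 7.5]
opening: 13.6
grasp_force: 62.4
time_s: 42.82
position: [539.2, -145.2, 80.7]
ee_rot: [0.0, 0.999, 0.033, 0.001]
ft_force: [2.6, 1.1, 5.8]
opening: 13.4
grasp_force: 62.3
stone 497 96 386.5 [620. 973.]
stone 324 4 109.0 [-211.  860.]
42.88 [ 538.6 -145.4   80.6] yaw 3.8 tilt 0.1 F [0.4 0.2 5.6] op 13.6 g 62.4
```

```bash
python3 -m creep '[[[-0.3,0,0],0,0],[[-0.6,0,0],0,0],[[-0.9,0,0],0,0],[[-1.2,0,0],0,0],[[-1.5,0,0],0,0]]'; python3 -m creep '[[[-0.2,0,0],0,0],[[-0.4,0,0],0,0],[[-0.6,0,0],0,0],[[-0.8,0,0],0,0],[[-1,0,0],0,0]]'; python3 -m creep '[[[-0.1,0,0],0,0],[[-0.2,0,0],0,0],[[-0.3,0,0],0,0],[[-0.4,0,0],0,0],[[-0.5,0,0],0,0]]'
```

```text
time_s: 43.5
position: [524.4, -146.2, 80.7]
ee_rot: [0.0, 0.999, 0.033, 0.001]
ft_force: [3.9, 0.5, 6.5]
opening: 13.0
grasp_force: 62.3
time_s: 44.12
position: [514.5, -146.8, 80.7]
ee_rot: [0.0, 0.999, 0.033, 0.001]
ft_force: [2.3, 0.6, 6.6]
opening: 13.3
grasp_force: 62.2
time_s: 44.75
position: [510.1, -147.2, 80.8]
ee_rot: [0.0, 0.999, 0.033, 0.002]
ft_force: [5.8, 0.5, 4.9]
opening: 13.4
grasp_force: 62.2
```

```bash
python3 -m creep '[[[-0.05,0,0],0,0],[[-0.1,0,0],0,0],[[-0.15,0,0],0,0],[[-0.2,0,0],0,0],[[-0.2,0,0],0,0]]';python3 - <<'E'
from h import *
tell()
for n in ('scene','top','wrist'):
    im,K,T=snap(n,'s1_%s.png'%n); hsv=cv2.cvtColor(im,cv2.COLOR_RGB2HSV); m=cv2.inRange(hsv,(3,100,30),(22,255,255))
    for c in cv2.findContours(m,0,2)[0]:
        if 5<cv2.contourArea(c)<600: (u,v),r=cv2.minEnclosingCircle(c); print(n,round(u),round(v),cv2.contourArea(c),ray(K,T,u,v,14)[:2].round(0))
E
```

```text
time_s: 45.38
position: [509.4, -147.2, 81.3]
ee_rot: [0.0, 0.999, 0.033, 0.003]
ft_force: [7.8, -0.0, 4.5]
opening: 13.1
grasp_force: 62.2
45.38 [ 509.4 -147.2   81.3] yaw 3.8 tilt 0.35 F [ 7.8 -0.   4.5] op 13.1 g 62.2
scene 171 205 10.5 [ 456. -167.]
top 497 39 86.5 [1100. -753.]
top 471 35 37.0 [1114. -668.]
top 449 42 10.5 [1090. -592.]
top 436 38 12.0 [1104. -547.]
top 423 36 7.0 [1109. -505.]
top 403 36 10.5 [1107. -436.]
top 356 36 5.5 [1108. -281.]
top 346 36 6.0 [1108. -245.]
top 266 35 25.0 [1108.   23.]
top 232 36 24.0 [1101.  138.]
top 217 37 33.0 [1099.  190.]
top 188 38 177.0 [1096.  287.]
top 148 34 56.5 [1107.  424.]
top 64 34 532.0 [1103.  710.]
```

```bash
python3 -m creep '[[[0.05,0,0],0,0],[[0.1,0,-0.1],0,0],[[0.15,0,-0.2],0,0],[[0.15,0,-0.5],0,0],[[0.15,0,-0.9],0,0]]';python3 -m creep '[[[0,0,-1],0,0],[[0,0,-2.2],0,0],[[0,0,-3.4],0,0],[[0,0,-4.4],0,0],[[0,0,-5],0,0]]';python3 -m creep '[[[0,0,-1],0,0],[[0,0,-2],0,0],[[0,0,-2.5],0,0],[[0,0,-2.5],0,0],[[0,0,-2.5],0,0]]';python3 - <<'E'
from h import *
tell()
for n in ('scene','wrist'):
    im,K,T=snap(n,'s2_%s.png'%n); hsv=cv2.cvtColor(im,cv2.COLOR_RGB2HSV); m=cv2.inRange(hsv,(3,100,30),(22,255,255))
    for c in cv2.findContours(m,0,2)[0]:
        if 5<cv2.contourArea(c)<600: (u,v),r=cv2.minEnclosingCircle(c); print(n,round(u),round(v),cv2.contourArea(c),ray(K,T,u,v,14)[:2].round(0),ray(K,T,u,v,90)[:2].round(0))
E
```

```text
time_s: 46.15
position: [508.1, -147.0, 89.1]
ee_rot: [-0.0, 0.999, 0.033, -0.0]
ft_force: [3.3, 0.4, -1.8]
opening: 12.9
grasp_force: 61.1
time_s: 46.78
position: [508.0, -147.1, 139.6]
ee_rot: [-0.0, 0.999, 0.033, -0.0]
ft_force: [-0.3, 0.0, -0.8]
opening: 13.2
grasp_force: 61.2
time_s: 47.4
position: [508.0, -147.0, 163.7]
ee_rot: [-0.0, 0.999, 0.033, -0.0]
ft_force: [-0.0, 0.0, -0.2]
opening: 13.5
grasp_force: 61.2
47.4 [ 508.  -147.   163.7] yaw 3.8 tilt 0.03 F [-0.   0.  -0.2] op 13.5 g 61.2
scene 165 186 10.0 [ 386. -155.] [ 451. -165.]
```

Run:
```python
from h import *
d=np.load('w8.npz'); K,T=d['K'],d['T']; g=cv2.cvtColor(d['im'],cv2.COLOR_RGB2GRAY)
c=cv2.HoughCircles(cv2.resize(g,None,fx=3,fy=3,interpolation=cv2.INTER_CUBIC)[450:780,720:1080],cv2.HOUGH_GRADIENT,1,10,param1=80,param2=15,minRadius=85,maxRadius=150)
for x,y,r in c[0][:6]:
    u,v=(x+720)/3,(y+450)/3; q=ray(K,T,u,v,76); e=ray(K,T,u+r/3,v,76); q2=ray(K,T,u,v,47); print(round(u,1),round(v,1),'px r',round(r/3,1),'z76',q[:2].round(1),np.linalg.norm(e-q).round(1),'z47',q2[:2].round(1),np.linalg.norm(ray(K,T,u+r/3,v,47)-q2).round(1))
print(g[212,250:265],g[212,335:352]); print(g[165:182,300],g[240:262,300])
print('front/back case',g[:,300][150:176])
```

```text
302.2 214.8 px r 39.4 z76 [ 455.1 -287.2] 49.9 z47 [ 445.6 -291.7] 53.5
297.5 206.2 px r 34.7 z76 [ 466.3 -280.4] 43.6 z47 [ 457.6 -284.5] 46.8
299.8 211.2 px r 41.3 z76 [ 459.9 -283.9] 52.1 z47 [ 450.7 -288.2] 55.9
298.5 214.5 px r 38.0 z76 [ 455.4 -282.5] 48.1 z47 [ 445.9 -286.7] 51.6
295.2 209.5 px r 30.7 z76 [ 461.8 -277.8] 38.7 z47 [ 452.8 -281.7] 41.6
304.5 212.2 px r 38.3 z76 [ 458.8 -289.8] 48.4 z47 [ 449.5 -294.6] 51.9
[200 125  74  77  96 105  96  67  74 123  99  66  59  57  68] [ 54  57  54  54  54  66 127 154 196 203 204 202 203 205 207 209 210]
[ 32  44  70  86  85  47  43  41  49  62  56  74 117 122 123 127 127] [111  66  61  63  62  62  61  63  62  62  60  76 117 153 178 201 204 205
 206 206 209 210]
front/back case [206 204 200 200 198 201 202 204 207 211 209 187 110  41  27  32  44  70
  86  85  47  43  41  49  62  56]
```

Run:
```python
from h import *
go([494.4,-282,170],3.75)
```

```text
shift [-2.25, 13.38, -0.63] turn 0.0 | at [508.0, -147.0, 163.7] yaw 3.8
```

```bash
python3 -m creep '[[[-0.1,0.5,-0.6],0,0],[[-0.3,1.5,-0.6],0,0],[[-0.6,3,-0.6],0,0],[[-0.9,4.7,-0.6],0,0],[[-1.2,6.4,-0.6],0,0]]' >/dev/null;python3 -m creep '[[[-0.3,1.7,0],0,0],[[-0.55,3.4,0],0,0],[[-0.75,4.8,0],0,0],[[-0.9,6,0],0,0],[[-1.0,6.8,0],0,0]]' >/dev/null;python3 -m creep '[[[-0.05,0.2,0],0,0],[[-0.05,0.2,0],0,0],[[-0.05,0.2,0],0,0],[[-0.05,0.2,0],0,0],[[-0.05,0.2,0],0,0]]';python3 - <<'E'
from h import *
tell(); go([494.4,-282,170],3.75)
V=[]
for n in ('scene','top'):
    im,K,T=snap(n,'s3_%s.png'%n); hsv=cv2.cvtColor(im,cv2.COLOR_RGB2HSV); m=cv2.inRange(hsv,(3,100,30),(22,255,255))
    for c in cv2.findContours(m,0,2)[0]:
        if 5<cv2.contourArea(c)<600: 
            (u,v),r=cv2.minEnclosingCircle(c); p=ray(K,T,u,v,14)[:2]; 
            if 300<p[0]<700: print(n,round(u),round(v),cv2.contourArea(c),p.round(0),ray(K,T,u,v,104)[:2].round(0))
E
```

```text
time_s: 49.38
position: [494.7, -282.0, 170.0]
ee_rot: [-0.0, 0.999, 0.033, 0.0]
ft_force: [0.3, -0.4, -1.2]
opening: 13.1
grasp_force: 61.2
49.38 [ 494.7 -282.   170. ] yaw 3.8 tilt 0.01 F [ 0.3 -0.4 -1.2] op 13.1 g 61.2
shift [-0.03, -0.01, -0.0] turn 0.001 | at [494.7, -282.0, 170.0] yaw 3.8
scene 110 204 10.5 [ 366. -307.] [ 445. -302.]
scene 126 199 24.0 [ 373. -266.] [ 451. -265.]
```

```bash
python3 -m creep '[[[0,0,0.3],0,0],[[0,0,0.7],0,0],[[0,0,1.1],0,0],[[0,0,1.4],0,0],[[0,0,1.6],0,0]]';python3 -m creep '[[[0,0,0.1],0,0],[[0,0,0.3],0,0],[[0,0,0.5],0,0],[[0,0,0.7],0,0],[[0,0,0.9],0,0]]'
```

```text
time_s: 50.1
position: [494.5, -282.3, 153.7]
ee_rot: [-0.0, 0.999, 0.033, -0.0]
ft_force: [-0.6, 0.1, -2.1]
opening: 13.5
grasp_force: 61.2
time_s: 50.72
position: [498.2, -283.1, 151.0]
ee_rot: [-0.0, 0.999, 0.033, 0.004]
ft_force: [-9.2, 13.9, 67.0]
opening: 12.9
grasp_force: 70.9
```

```bash
python3 -m creep '[[[0,0,-0.6],0,0],[[0,0,-1],0,0],[[0,0,-1.4],0,0],[[0,0,-1.7],0,0],[[0,0,-1.7],0,0]]';python3 - <<'E'
from h import *
tell(); im,K,T=snap('wrist','w11.png'); st=bot.state(); np.savez('w11.npz',im=im,K=K,T=T)
g=cv2.cvtColor(im,cv2.COLOR_RGB2GRAY)
print(proj(K,T,[459,-284,76]),[proj(K,T,[459+51*np.cos(a),-284+51*np.sin(a),76]).round(0).tolist() for a in np.arange(0,6.3,.785)])
cv2.imwrite('pics/w11b.png',cv2.resize((255*(im[150:330,150:370,::-1]/255.)**.6).astype(np.uint8),(733,600),interpolation=cv2.INTER_CUBIC))
for n in ('scene',):
    im,K,T=snap(n,'s4_%s.png'%n); hsv=cv2.cvtColor(im,cv2.COLOR_RGB2HSV); m=cv2.inRange(hsv,(3,100,30),(22,255,255))
    for c in cv2.findContours(m,0,2)[0]:
        if 5<cv2.contourArea(c)<600: 
            (u,v),r=cv2.minEnclosingCircle(c); p=ray(K,T,u,v,14)[:2]; 
            if 300<p[0]<700: print(n,round(u),round(v),cv2.contourArea(c),p.round(0),ray(K,T,u,v,85)[:2].round(0))
E
```

```text
time_s: 51.35
position: [494.5, -282.3, 162.0]
ee_rot: [-0.0, 0.999, 0.033, -0.0]
ft_force: [-0.5, -0.6, -1.5]
opening: 13.1
grasp_force: 61.2
51.35 [ 494.5 -282.3  162. ] yaw 3.8 tilt 0.01 F [-0.5 -0.6 -1.5] op 13.1 g 61.2
[256.67352616 244.3653199 ] [[261.0, 178.0], [210.0, 195.0], [189.0, 240.0], [207.0, 284.0], [252.0, 304.0], [300.0, 290.0], [324.0, 249.0], [310.0, 202.0], [262.0, 178.0]]
scene 126 200 16.0 [ 377. -267.] [ 438. -267.]
```

View pics/w11b.png

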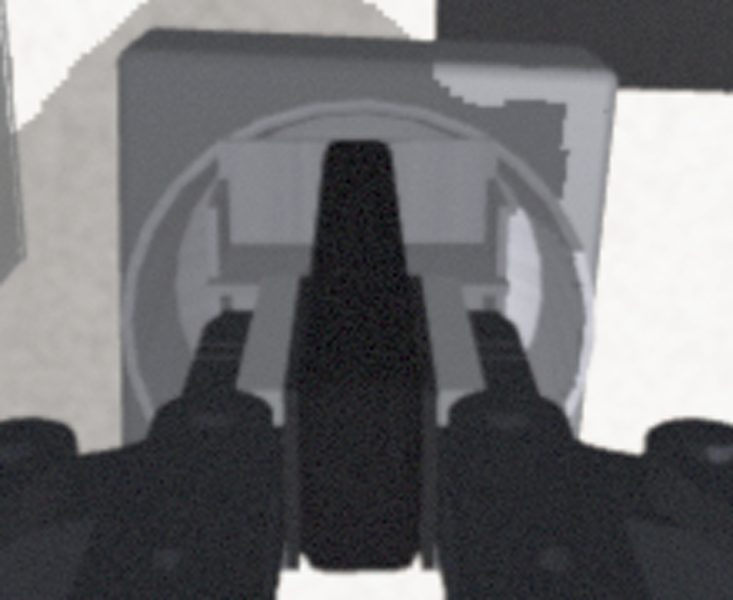

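The pan's rear corners, at crop (217,142) and (497,142), overlap the bowl's far rim, so the pan has to go further toward −x. I'll compute how far.

Run:
```python
from h import *
d=np.load('w11.npz'); K,T=d['K'],d['T']
f=lambda x,y:(150+x/3.333,150+y/3.333)
for n,x,y,z in [('rearL',217,141,85.2),('rearR',497,141,85.2),('rim far in',365,112,76),('rim far out',365,102,76),('rimL out',124,300,76),('rimL in',132,300,76),('rimR in',583,320,76),('rimR out',593,320,76),('rimUR',545,195,76),('rimUL',180,195,76),('floorarc top',365,105,76)]:
    print(n,ray(K,T,*f(x,y),z)[:2].round(1))
P=np.array([ray(K,T,*f(x,y),76)[:2] for x,y in [(365,102),(124,300),(593,310),(545,185),(217,143),(160,210),(470,120),(265,120)]])
A=np.c_[2*P,np.ones(len(P))]; s=np.linalg.lstsq(A,(P**2).sum(1),rcond=None)[0]; print('circle',s[:2],np.sqrt(s[2]+s[:2]@s[:2]))
```

```text
rearL [ 499.8 -252.6]
rearR [ 503.7 -310.4]
rim far in [ 505.8 -282.9]
rim far out [ 508.  -282.8]
rimL out [ 459.  -231.9]
rimL in [ 459.1 -233.7]
rimR in [ 461.1 -335.3]
rimR out [ 461.3 -337.5]
rimUR [ 489.9 -323.4]
rimUL [ 484.5 -243.8]
floorarc top [ 507.4 -282.8]
circle [ 455.71093669 -285.23214737] 52.84075185192759
```

The fit leaves too little clearance to put the pan inside the bowl. So I'll hold it just above the rim with the lip at the robot side and snatch it back, which drops the slippery stones into the bowl.

```bash
python3 -m creep '[[[-0.1,0,0],0,0],[[-0.4,0,0.1],0,0],[[-0.8,0,0.2],0,0],[[-1.15,0,0.3],0,0],[[-1.35,0,0.4],0,0]]'; python3 -m creep '[[[0,0,0],0,0],[[0,0,0],0,0],[[0,0,0],0,0],[[0,0,0],0,0],[[0,0,0],0,0]]'; python3 -m creep '[[[6.2,0,0],0,0],[[12.4,0,0],0,0],[[18,0,0],0,0],[[18,0,0],0,0],[[18,0,0],0,0]]'
python3 - <<'E'
from h import *
tell(); s={}
for n in ('scene','top','wrist'):
    im,K,T=snap(n,'s5_%s.png'%n); hsv=cv2.cvtColor(im,cv2.COLOR_RGB2HSV); m=cv2.inRange(hsv,(3,100,30),(22,255,255))
    for c in cv2.findContours(m,0,2)[0]:
        if 5<cv2.contourArea(c)<900: 
            (u,v),r=cv2.minEnclosingCircle(c); p=ray(K,T,u,v,14)[:2]; 
            if 250<p[0]<750: print(n,round(u),round(v),cv2.contourArea(c),p.round(0),'z57',ray(K,T,u,v,57)[:2].round(0),'z92',ray(K,T,u,v,92)[:2].round(0))
E
```

```text
time_s: 52.08
position: [480.8, -283.2, 157.9]
ee_rot: [-0.0, 0.999, 0.033, 0.0]
ft_force: [0.2, 0.1, -1.9]
opening: 13.3
grasp_force: 61.2
time_s: 52.7
position: [481.1, -283.2, 158.0]
ee_rot: [-0.0, 0.999, 0.033, -0.0]
ft_force: [0.0, 0.2, -0.7]
opening: 13.6
grasp_force: 61.2
time_s: 53.32
position: [660.1, -272.1, 157.6]
ee_rot: [0.0, 0.999, 0.033, -0.001]
ft_force: [-1.0, -0.7, -1.1]
opening: 13.5
grasp_force: 61.4
53.33 [ 660.1 -272.1  157.6] yaw 3.7 tilt 0.08 F [-1.  -0.7 -1.1] op 13.5 g 61.4
top 369 238 8.0 [ 427. -304.] z57 [ 424. -295.] z92 [ 423. -287.]
top 368 232 8.5 [ 445. -300.] z57 [ 443. -290.] z92 [ 440. -282.]
top 358 228 7.5 [ 460. -271.] z57 [ 457. -262.] z92 [ 454. -255.]
top 374 226 9.0 [ 468. -321.] z57 [ 464. -311.] z92 [ 461. -302.]
```

All four stones are in the bowl at (424,-295), (443,-290), (457,-262) and (464,-311), and none are left elsewhere. Now the shovel goes back on its pad.

Run:
```python
from h import *
d=np.load('w8.npz'); K,T=d['K'],d['T']; g=cv2.cvtColor(d['im'],cv2.COLOR_RGB2GRAY)
m=np.zeros_like(g); m[80:180,305:385]=(g[80:180,305:385]<150)*255; m[160:180,305:346]=0
c=max(cv2.findContours(m,0,2)[0],key=cv2.contourArea); h=cv2.convexHull(c)[:,0]
P=np.array([ray(K,T,u,v,4)[:2] for u,v in h],np.float32); print(cv2.minAreaRect(P))
go([595.5,-342,105],3.2)
```

```text
((559.759521484375, -343.987548828125), (119.25239562988281, 91.19331359863281), 2.2689173221588135)
shift [-6.87, 6.58, 5.35] turn 0.008 | at [659.8, -271.9, 158.6] yaw 3.7
```

```bash
python3 -m creep '[[[-1.8,1.6,0.5],0,0],[[-3.6,3.3,1.5],0.005,0],[[-5.3,5,3],0.01,0],[[-6.9,6.45,4.5],0.015,0],[[-6.9,6.45,5.3],0.015,0]]'; python3 -m creep '[[[0,0,0.5],0,0],[[0,0,1],0,0],[[0,0,1.5],0,0],[[0,0,1.9],0,0],[[0,0,2.1],0,0]]';  python3 -m creep '[[[0,0,0.05],0,0],[[0,0,0.1],0,0],[[0,0,0.2],0,0],[[0,0,0.3],0,0],[[0,0,0.3],0,0]]'
```

```text
time_s: 54.1
position: [593.6, -342.3, 103.6]
ee_rot: [-0.0, 1.0, 0.023, -0.001]
ft_force: [0.7, 0.2, -1.2]
opening: 13.8
grasp_force: 61.3
time_s: 54.72
position: [596.2, -340.1, 83.7]
ee_rot: [-0.0, 1.0, 0.026, -0.0]
ft_force: [-0.1, 0.5, -1.6]
opening: 13.6
grasp_force: 61.3
time_s: 55.35
position: [596.0, -340.2, 80.9]
ee_rot: [-0.0, 1.0, 0.025, -0.0]
ft_force: [0.5, -0.3, -1.4]
opening: 13.4
grasp_force: 61.3
```

```bash
python3 -m creep '[[[0,0,0.05],0,0],[[0,0,0.1],0,0],[[0,0,0.15],0,0],[[0,0,0.15],0,0],[[0,0,0.15],0,0]]';  python3 -m creep '[[[0,0,0.05],0,0],[[0,0,0.1],0,0],[[0,0,0.1],0,0],[[0,0,0.1],0,0],[[0,0,0.1],0,0]]'
```

```text
time_s: 55.98
position: [596.2, -340.2, 79.7]
ee_rot: [-0.0, 1.0, 0.025, 0.0]
ft_force: [-1.5, 1.2, 2.6]
opening: 13.1
grasp_force: 61.9
time_s: 56.6
position: [596.3, -340.3, 79.7]
ee_rot: [-0.0, 1.0, 0.025, 0.0]
ft_force: [-3.4, 4.7, 10.3]
opening: 13.0
grasp_force: 63.0
```

```bash
python3 -m creep '[[[0,0,-0.05],0,0.1],[[0,0,-0.05],0,0.3],[[0,0,-0.05],0,0.6],[[0,0,-0.05],0,1],[[0,0,-0.05],0,1]]';  python3 -m creep '[[[0,0,-1],0,1],[[0,0,-4],0,1],[[0,0,-8],0,1],[[-2,-4,-14],0,1],[[-6,-9,-20],0,1]]'; python3 -m creep '[[[0,-2,-1],0,1],[[0,-4,-3],0,1],[[0,-4,-3],0,1],[[0,-4,-3],0,1],[[0,-4,-3],0,1]]' >/dev/null
python3 - <<'E'
from h import *
tell(); im,K,T=snap('wrist','w12.png'); np.savez('w12.npz',im=im,K=K,T=T)
g=cv2.cvtColor(im,cv2.COLOR_RGB2GRAY)
# pan floor/steel bright and lip
def pr(n,p): print(n,proj(K,T,p).round(0))
pr('lip expect',[524,-345.5,5]); pr('htop',[594,-341,118])
u0,v0=proj(K,T,[559.8,-344,4]).astype(int); np.set_printoptions(linewidth=250)
print(u0,v0); sub=g[v0-50:v0+56:4,u0-44:u0+46:4]; print(sub)
hsv=cv2.cvtColor(im,cv2.COLOR_RGB2HSV); m=cv2.inRange(hsv,(3,100,30),(22,255,255))
for c in cv2.findContours(m,0,2)[0]:
    if cv2.contourArea(c)>5: (u,v),r=cv2.minEnclosingCircle(c); print(round(u),round(v),'z57',ray(K,T,u,v,57)[:2].round(0))
E
```

```text
time_s: 57.22
position: [596.0, -340.2, 78.8]
ee_rot: [-0.0, 1.0, 0.025, -0.0]
ft_force: [0.4, 1.1, -0.5]
opening: 78.3
grasp_force: 0.0
time_s: 57.85
position: [548.7, -273.4, 255.1]
ee_rot: [0.0, 1.0, 0.025, 0.001]
ft_force: [-0.0, 0.3, 1.8]
opening: 85.3
grasp_force: 0.0
58.48 [ 546.3 -234.6  282.3] yaw 2.8 tilt 0.05 F [ 1.  -0.4  0.4] op 85.6 g 0.0
lip expect [342. 180.]
htop [376. 131.]
343 152
[[216 205 211 211 202 198 195 198 210 204 209 208 205 213 200 206 214 214 210 212 210 212 204]
 [217 213 220 131  20  16  19  17  19  17  17  18  18  15  20  17  16  18  18  19  19  50 217]
 [210 214 213 120  16  19  15  19  17  17  22  20  17  17  16  17  15  18  20  16  16  81 216]
 [213 216 220  92  16  18  24  22  21  21  22  17  17  18  16  20  22  27  18  19  18 142 216]
 [215 218 213 114  19  19 178 183 174 115  80   4   3   3   4   4   5   6  10   6  12 189 219]
 [219 212 210  91  18  17 153 180 176  75  54   5   6   6   2   1   4   5  29  38  23 191 216]
 [209 216 214  60  18  19  38 181 175  75  44   7   4   1   5   6   2   7  37  31  21 191 212]
 [215 216 215  37  15  18  44 17
[... 1246 characters left out ...]
15  19  18  20  15  15  17  17  15  76 218 219 207]
 [198 200 113  17  17  21  17  19  19  17  17  19  14  18  17  21  19  19  19 118 215 214 218]
 [ 28  29  30  31  31  31  26  29  29  29  28  15  17  15  18  17  18  18  19 181 217 214 218]
 [ 61  58  56  51  50  46  48  42  36  35  38  38  19  21  17  15  21  17  18 194 217 216 220]
 [ 45  53  91 105 106 105 105 104 102 100 100 100 187 205 200 211 206 206 209 214 215 209 215]
 [ 44  45  47  45  90 105 105 105 104 104 103 103 194 216 214 213 218 220 217 218 215 217 213]
 [130 130 143 124  65  49 104 103 103 105 103 103 209 217 212 216 216 216 217 217 212 213 212]]
300 260 z57 [ 432. -292.]
317 236 z57 [ 465. -310.]
290 234 z57 [ 465. -277.]
```

```bash
python3 -m creep '[[[0,-6,-1],0,1],[[0,-12,-2],0,1],[[0,-18,-4],0,1],[[0,-24,-4],0,1],[[0,-30,-4],0,1]]' >/dev/null; python3 -m creep '[[[-1,-2,0],0,1],[[-2,-4,0],0,1],[[-2,-4,0],0,1],[[-2,-4,0],0,1],[[-2,-4,0],0,1]]' >/dev/null
cat > chk.py <<'E'
from h import *
tell()
for n in ('wrist','top','scene'):
    im,K,T=snap(n,'s6_%s.png'%n); np.savez('s6_%s.npz'%n,im=im,K=K,T=T); hsv=cv2.cvtColor(im,cv2.COLOR_RGB2HSV)
    for nm,lo,hi,z in (('stone',(3,100,30),(22,255,255),57),('gem',(55,25,80),(90,160,230),22)):
        m=cv2.inRange(hsv,lo,hi)
        for c in cv2.findContours(m,0,2)[0]:
            if 4<cv2.contourArea(c)<900:
                (u,v),r=cv2.minEnclosingCircle(c); p=ray(K,T,u,v,z)[:2]
                if 350<p[0]<750 and -450<p[1]<450: print(n,nm,round(u),round(v),cv2.contourArea(c),p.round(1))
E
python3 chk.py
```

```text
59.77 [510.  103.4 322.9] yaw 2.8 tilt 0.02 F [-0.4 -0.3  0.3] op 85.6 g 0.0
wrist gem 508 246 36.0 [ 396.6 -268.6]
wrist gem 286 58 91.0 [635.   73.9]
wrist gem 257 56 93.0 [635.5 109.9]
wrist gem 228 53 94.0 [637.1 146.2]
top stone 370 238 6.0 [ 424.3 -295.7]
top stone 368 232 8.0 [ 442.6 -290.1]
top stone 374 225 6.5 [ 465.  -311.8]
top stone 363 225 6.5 [ 464.7 -278. ]
top gem 366 245 75.0 [ 405.9 -290.5]
scene stone 116 222 11.0 [ 467.8 -309.5]
scene stone 129 216 10.5 [ 465.9 -275.8]
scene stone 119 210 27.5 [ 434.6 -291.3]
scene gem 282 212 12.0 [639.9  73.1]
scene gem 293 206 11.0 [641.  108.4]
scene gem 305 201 10.5 [642.7 145.7]
```

```bash
python3 -c "
from bench import bot; print(bot.job_done())"
```

```text
the job is handed in; nothing more can be done
None
```

The job is handed in, with no verdict returned: my last camera check showed the three boxes in a tight row against the bar and end stop, all four stones in the bowl, and the shovel upright mid-pad; I did not re-measure the stamp, pen cup and loupe, and the shovel once pressed the bowl rim with about 67 N at the wrist.

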